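# Unhook the bench brush and clear the decapper deck

### The arm

A 6-joint arm with a two-finger parallel gripper is mounted at the origin on the work surface. World frame = base frame: x ahead of the robot, y to its left, z up, the work surface at z = 0. Lengths are in m, angles in rad, forces in N, time in s.
With the tool pointing down it reaches from about 0.35 to 1 m from the base axis. Payload 7.1 kg.
Tool frame: the origin (TCP) lies between the finger pads; the fingertips stand 8 mm ahead of it and the grasp point (between the pads) lies 11 mm behind it (arm.finger_overhang is the distance from the TCP to the fingertips, in m); x points along the fingers, y is the direction in which the jaws open and shut, and the axes are right-handed (so a half turn about x gives the same grasp; the last joint's range is limited). The gripper opens to 85 mm and grips with 20 to 120 N. Pads are 22 mm wide; open, the fingers measure 114 mm over their backs; the gripper's body (76 mm by 85 mm) begins 54 mm behind the grasp point. The pads swing forward as they close: fully open they stand 13 mm farther back than shut.
Start: joints at [1.143, 0.423, 1.63, -0, 1.089, -0.019], TCP at [0.248, 0.573, 0.239] pointing down, gripper open.
Joint ranges: [-3, 3], [-0.9, 2.11], [0.09, 2.58], [-1.31, 4.45], [0.11, 2.69], [-2.54, 2.54]. Speed limits (rad/s): [2.39, 2.39, 3.01, 3.14, 3.14, 3.14].

### API

Orientations are given as a 3x3 rotation matrix whose columns are the frame's x, y, z axes.
In Python, from rig import arm gives the robot as it stands.
- The arm moves only by the shell command python3 -m inch 'ROWS' [OPENING]. ROWS is JSON, a list that holds one entry, the list of rows, each a list of 6 numbers: the shift along the tool's x, y, z each as a share of 1 m, from -1 to 1, then the turn, a rotation vector about the tool's x, y, z each as a share of 0.5 rad, from -1 to 1. In form: [[[dx, dy, dz, wx, wy, wz], ...]]. A call has 1 to 10 rows; each row shifts and turns the pose as measured when the row begins, along the tool's axes as they then stand; what a row does not reach is not made up. A row lasts 1/8 s, in which the tool goes at most 62.5 mm and 10.7 degrees, less where a joint would pass 70% of its speed; a pose out of reach is approached as far as the arm can. A call with a number of a shift or a turn outside -1 to 1 is refused whole. A call with a gripper value outside its range is refused whole. OPENING is the opening, from 0 (shut) to 1 (fully open), set as the call begins (- or left out, the last holds). The fingers move at their own pace and stop on an object; the grip force is fixed at half the most. Time passes only in rows, so rows that do not move let the fingers close. It gives the time, the measured TCP pose, the force and the opening at its end, in the units of the state.
- arm.sense(): the state, without advancing time (a new reading comes with each control period).
- arm.capture(name): name is "side" or "top" or "wrist"; returns a dict with "pixels" (420x560x3 uint8, red, green, blue), "z_map" (420x560 float32, m along the optical axis (not along the pixel's ray), 0 where there is no reading), "camera_matrix" (3x3 intrinsics, pixels), "eye" and "orientation" of the camera in the world. Camera axes: x right, y up, looking along -z (the intrinsics and any distortion apply to the point x, -y, -z); pixel columns grow to the right and rows downward; lengths in m; the calibration is good to about 2 mm. A picture is of the moment at which its call begins.
- arm.finish_job(): hands the job in, once; it reports no verdict.
Trained networks look in the newest picture that a camera, given by its name, has taken for a name from the list of things; names that differ only in an ending like _2 or _b are one class to them, and where a whole thing is asked for, a point or a joint stands for the part that bears it (a point fixed in the world has none). Each returns a list of dicts, best first, with "confidence" (0 to 1); they miss things now and then, are a little off and sometimes report something else, mostly with a low value. They report only what shows in the picture. A call takes as long as a camera call.
- arm.masks_of(camera, label): "pixels" (420x560 bool, what is visible of it) and "extent" ([left, top, right, bottom] in pixels, round what is visible of it).
The state is a dict: "time": time; "qpos": joint angles; "qd": joint speeds; "tau": joint torques, N m; "tool_pos": TCP position; "tool_rot": TCP orientation; "ft_force": force on the tool from outside, world axes, zero at the start; "ft_torque": the same for the moment, N m; "grip_width": finger opening in m.
Only numpy, scipy, OpenCV 4.12 (cv2) and the standard library are available. Lean on these libraries where they do the work, as an engineer would, in place of code of your own. Each camera call takes 0.05 s, during which the arm holds its last target.

### The job

Clear the loose caps and the stopper off the tube decapper: take the bench brush off its barbed hook without wrenching the hook (raise it, tilt its bristle end outwards, back its wire eye over the upturned tip), and with the brush sweep all four pieces off the deck into the catch tray at its front, without touching them with the gripper. Then stand the used brush, bristles down, in the steel disinfection pot: lower it in rather than drop it, let go of it, and leave the scoop, the tube rack, the bottle and the pot where they are.

Things in the scene. Friction and masses are not known exactly. Their poses are not given: they have to be found in the camera images.
- rail: Fixed hanging rail: two 12 mm posts 250 mm apart, a crossbar at 300 mm height, a base plate 8 mm high from x -30 to +90 mm. Origin on the bench midway between the posts; z up, y along the crossbar, -x the way its two barbed hooks point (roughly to the robot). Hooks at y = -75 and +75 mm; one carries the brush, the other a scoop (which is where changes).
- hook_right_tip (a point): Centre of the 10 mm ball ending the hook at rail y = -75 mm. Each hook is a level 6 mm rod, axis 300 mm above the bench, running 85 mm out from the crossbar along -x, then turned straight up; the ball's centre is 25 mm above the rod's axis, its top 30 mm. Axes as the rail's.
- hook_left_tip (a point): The same point of the like hook at rail y = +75 mm. Axes as the rail's.
- brush_grip (a point): Loose bench brush (0.13 to 0.21 kg), like a wide paint brush, 238 mm long, hanging by its wire eye, bristles down. This point: centre of the wooden handle, 105 mm above the bristle ends; grip it here across its width. Handle 22 mm wide (y), 12 mm thick (x), from 80 to 206 mm above the bristle ends. Axes: z along the handle towards the eye; as it hangs, all axes are parallel to the rail's.
- brush_eye (a point): Centre of the brush's round wire eye (in its y-z plane): inner diameter 28 mm, wire 4 mm, 115 mm above brush_grip. It hangs on the rod 22 mm behind the upturned tip. That tip stands higher than the eye is wide, so the eye cannot pass it upright: tilt the bristle end out (to the rail's -x) by 35 degrees or more, best 45 to 55, with the eye held about the hook.
- brush_foot (a point): Middle of the brush's bristle ends, 105 mm below brush_grip, about 69 mm above the bench at first. Stiff, rigid bristles 80 mm wide (y), 20 mm thick (x) and 45 mm long; above them a steel ferrule 82 x 22 mm up to 69 mm and a wooden shoulder 40 x 13 mm up to 80 mm. Axes as brush_grip.
- decapper: Fixed tube decapper. Origin on the bench; z up, -x to its open front (roughly to the robot). Steel deck 50 mm above the bench from x -120 mm (open edge) back; side fences 15 mm high, inner faces at y +-74 mm. Head and chuck from x 115 mm back, down to 140 mm height, column behind, 240 mm high. Loose pieces' centres lie at x -105 to -42 mm; behind them the deck is free to x 115 mm.
- deck_front (a point): Middle of the deck's open front edge, at deck height. Axes as the decapper's.
- tray_in (a point): Centre of the inner floor of the catch tray fixed to the decapper's front, below the deck edge: inside 84 mm (x) by 174 mm (y), rim 42 mm above the bench. Axes as the decapper's.
- cap0_center (a point): Centre of a loose ribbed screw cap on the deck, 18 mm diameter, 16 mm high, standing upright.
- cap1_center (a point): Centre of a second such cap.
- cap2_center (a point): Centre of a third such cap.
- stopper_center (a point): Loose black rubber stopper standing on its flange on the deck: flange 22 mm diameter, 6 mm high, plug 15 mm diameter, 18 mm high in all; this point is on its axis 8 mm above its underside.
- pot_in (a point): Centre of the inner floor of the loose round steel disinfection pot (0.8 kg, empty) on the bench: outside diameter 110 mm at the foot, 116 mm at the rim, wall 4 mm, 82 mm high, inner floor 6 mm above the bench.
- pot: The same pot: origin at the centre of its underside, z up.
- scoop_center (a point): Bystander: steel hand scoop with a black handle, hanging on the other hook by the same kind of eye; blade 64 mm wide and 88 mm high; this point is on the handle 105 mm above its lower edge.
- rack_center (a point): Bystander: point on the axis of a loose blue tube rack full of capped tubes, 45 mm up; 96 x 140 mm, 95 mm high, on the bench to the right of the decapper.
- bottle_center (a point): Bystander: centre of a white plastic bottle, 56 mm diameter, 150 mm high, on the bench behind, between decapper and rail.

How it is judged:
On the way, in this order (a step that is already met when the one before it is completed fails the run):
1. the brush is held in the gripper, clear of both hooks (contact force between the fingers and brush above 1 N and distance between brush_eye and hook_left_tip above 0.075 m and distance between brush_eye and hook_right_tip above 0.075 m), for 0.2 s.
2. all four pieces are in the catch tray while the brush is still held (contact force between the fingers and brush above 1 N and z of each of cap0_center, cap1_center, cap2_center, stopper_center in the frame of tray_in below 0.036 m and x of cap0_center in the frame of tray_in between -0.045 and 0.045 m and y of cap0_center in the frame of tray_in between -0.088 and 0.088 m and x of cap1_center in the frame of tray_in between -0.045 and 0.045 m and y of cap1_center in the frame of tray_in between -0.088 and 0.088 m and x of cap2_center in the frame of tray_in between -0.045 and 0.045 m and y of cap2_center in the frame of tray_in between -0.088 and 0.088 m and x of stopper_center in the frame of tray_in between -0.045 and 0.045 m and y of stopper_center in the frame of tray_in between -0.088 and 0.088 m), for 0.2 s.
At the end, for the whole second after the job is handed in: The brush stands released and at rest in the upright pot, bristle ends down inside it (their middle within 40 mm of the pot's floor and 52 mm of its axis, handle within about 49 degrees of upright), and the centres of all three caps and of the stopper lie inside the catch tray, below its rim (z of brush_foot in the frame of pot_in below 0.04 m and horizontal distance between brush_foot and pot_in below 0.052 m and height (world z) of brush_eye above 0.12 m and angle between brush_grip's own z axis and vertical below 0.85 rad and linear speed of brush below 0.03 m/s and angle between pot's own z axis and vertical below 0.1 rad and z of each of cap0_center, cap1_center, cap2_center, stopper_center in the frame of tray_in below 0.036 m and x of cap0_center in the frame of tray_in between -0.045 and 0.045 m and y of cap0_center in the frame of tray_in between -0.088 and 0.088 m and x of cap1_center in the frame of tray_in between -0.045 and 0.045 m and y of cap1_center in the frame of tray_in between -0.088 and 0.088 m and x of cap2_center in the frame of tray_in between -0.045 and 0.045 m and y of cap2_center in the frame of tray_in between -0.088 and 0.088 m and x of stopper_center in the frame of tray_in between -0.045 and 0.045 m and y of stopper_center in the frame of tray_in between -0.088 and 0.088 m); the robot touches nothing.
It fails at once if the hook is wrenched: brush and rail press on each other with more than 25 N (contact force between brush and rail above 25 N).
It fails at once if a loose piece is pushed with the gripper or the arm instead of the brush (contact force between any of the fingers, the arm and cap0 above 0.5 N or contact force between any of the fingers, the arm and cap1 above 0.5 N or contact force between any of the fingers, the arm and cap2 above 0.5 N or contact force between any of the fingers, the arm and stopper above 0.5 N).
It fails at once if the brush is dropped (falls free faster than 0.8 m/s) (contact force between the fingers and brush below 0.05 N and linear speed of brush above 0.8 m/s).
It fails at once if the scoop, the tube rack or the bottle is moved by more than 30 mm (distance of any of scoop_center, rack_center, bottle_center from where it was at the start of the episode above 0.03 m).
It fails at once if the pot is shoved more than 40 mm or tipped more than about 20 degrees (distance of pot from where it was at the start of the episode above 0.04 m or angle between pot's own z axis and vertical above 0.35 rad).
It also fails if it takes over 67 s, if anything falls off the work surface, if the arm or the gripper's body presses on something with over 40 N, if the wrist force passes 120 N, or if a joint passes its speed limit or range.

## Working session

There is one attempt and no reset: what is moved stays moved. The work goes in short steps, Python scripts to look and compute and a shell command to move; the robot and the scene stay as the last step left them, time stands still between calls to the robot, and variables do not carry over. Pictures are saved under pics/ and viewed, and the job is handed in when it is done.

```bash
ls; mkdir -p pics; python3 - <<'E'
from rig import arm
import cv2,numpy as np
s=arm.sense();print({k:np.round(v,3).tolist() for k,v in s.items()})
for n in("side","top","wrist"):
    c=arm.capture(n);cv2.imwrite(f"pics/{n}0.png",c["pixels"][:,:,::-1]);print(n,c["camera_matrix"].round(1).tolist(),c["eye"],np.round(c["orientation"],3).tolist())
E
```

```text
pics
{'time': 0.0, 'qpos': [1.143, 0.424, 1.631, -0.0, 1.089, -0.019], 'qd': [0.0, -0.0, -0.001, -0.001, -0.001, 0.001], 'tau': [-0.0, -55.738, -28.174, -0.0, 0.007, 0.0], 'tool_pos': [0.248, 0.573, 0.239], 'tool_rot': [[-0.001, 0.398, 0.918], [-0.001, 0.918, -0.398], [-1.0, -0.002, -0.0]], 'ft_force': [0.226, -0.929, 0.279], 'ft_torque': [0.011, 0.033, 0.007], 'grip_width': 0.085}
side [[420.2, 0.0, 272.8], [0.0, 420.2, 205.1], [0.0, 0.0, 1.0]] [ 0.11943344 -0.8196222   0.69557949] [[0.838, 0.27, -0.474], [-0.546, 0.435, -0.716], [0.013, 0.859, 0.512]]
top [[505.6, 0.0, 276.6], [0.0, 505.6, 211.3], [0.0, 0.0, 1.0]] [ 0.31491721 -0.08916105  1.72916628] [[-0.012, 0.983, -0.183], [-1.0, -0.011, 0.01], [0.008, 0.183, 0.983]]
wrist [[334.4, 0.0, 282.7], [0.0, 334.4, 212.2], [0.0, 0.0, 1.0]] [0.18101172 0.60322932 0.37246506] [[0.398, -0.878, -0.266], [0.917, 0.381, 0.116], [-0.001, -0.291, 0.957]]
```

View pics/side0.png

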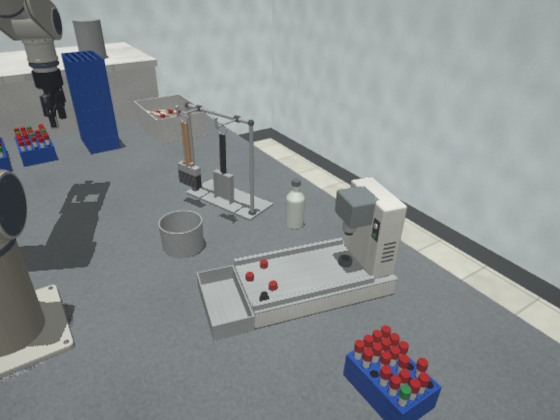

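View pics/top0.png

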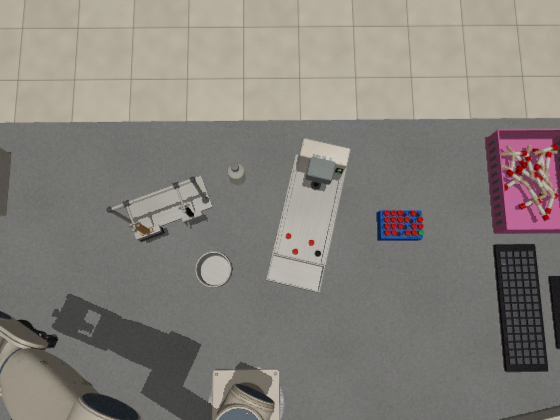

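View pics/wrist0.png

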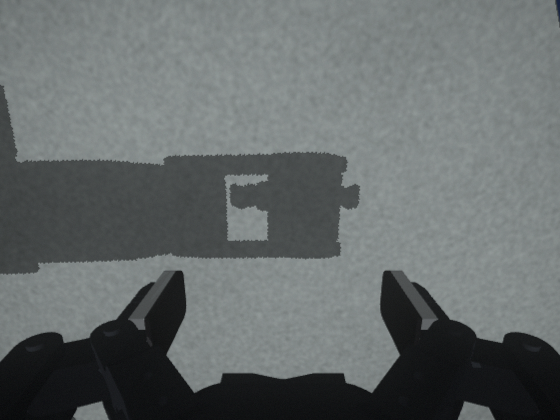

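The side view shows the brush (orange handle, about 186,150) on the left hook, the scoop (222,160) on the right hook, the pot at (182,233), four pieces on the deck around (262,280), the tray at (225,300), the bottle at (295,205) and the rack at (390,370). The top view agrees, with the brush at (147,230).

```bash
cat > h.py <<'E'
from rig import arm
import numpy as np, cv2
def bp(c,u,v,z):
    K=c["camera_matrix"];x=(u-K[0,2])/K[0,0]*z;y=(v-K[1,2])/K[1,1]*z
    return np.stack([x,-y,-z],-1)@np.array(c["orientation"]).T+c["eye"]
def cloud(c,m=None):
    z=c["z_map"];ok=z>0
    if m is not None: ok&=m
    v,u=np.nonzero(ok);return bp(c,u,v,z[v,u]),u,v
def proj(c,P):
    q=(np.atleast_2d(P)-c["eye"])@np.array(c["orientation"]);K=c["camera_matrix"]
    return np.stack([K[0,0]*q[:,0]/-q[:,2]+K[0,2],K[1,1]*-q[:,1]/-q[:,2]+K[1,2]],-1)
E
python3 - <<'E'
from h import *
np.set_printoptions(precision=4,suppress=True)
for n in("side","top"):
    c=arm.capture(n); np.savez(f"{n}0.npz",**c)
    for l in("brush_grip","brush_foot","brush_eye","scoop_center","rail","hook_left_tip","decapper","deck_front","tray_in","cap0_center","stopper_center","pot","pot_in","rack_center","bottle_center"):
        try: R=arm.masks_of(n,l)
        except Exception as e: print(n,l,e);continue
        for r in R[:4]:
            P,u,v=cloud(c,r["pixels"])
            if len(P)==0: print(n,l,'nodepth');continue
            print(n,l,round(r["confidence"],2),np.round(r["extent"]).astype(int).tolist(),len(P),"med",np.median(P,0),"lo",np.percentile(P,3,axis=0),"hi",np.percentile(P,97,axis=0))
E
```

```text
side brush_grip 0.67 [175, 121, 200, 187] 841 med [0.5451 0.2976 0.1298] lo [0.5269 0.265  0.0686] hi [0.5727 0.3425 0.2664]
side brush_foot 0.78 [179, 111, 202, 193] 868 med [0.5455 0.2976 0.1305] lo [0.5272 0.265  0.0694] hi [0.5864 0.3695 0.2736]
side brush_eye 0.28 [175, 100, 273, 224] 2238 med [0.653  0.2197 0.0071] lo [ 0.5689  0.1306 -0.0006] hi [0.7436 0.3862 0.3038]
side scoop_center 0.68 [211, 134, 234, 207] 789 med [0.5972 0.1623 0.1327] lo [0.5788 0.131  0.0709] hi [0.6127 0.1926 0.2637]
side scoop_center 0.43 [193, 176, 404, 342] 16179 med [ 0.6383 -0.2532  0.0489] lo [ 0.3888 -0.3336  0.0007] hi [ 0.7773 -0.0914  0.2384]
side rail 0.7 [175, 104, 273, 219] 2205 med [0.6511 0.2186 0.0074] lo [0.5688 0.1311 0.0013] hi [0.7424 0.3862 0.3042]
side rail 0.18 [246, 272, 253, 280] 53 med [ 0.4868 -0.1717  0.0626] lo [ 0.4804 -0.1759  0.0524] hi [ 0.4938 -0.1608  0.0655]
side hook_left_tip 0.96 [187, 104, 271, 220] 2090 med [0.6546 0.2153 0.0069] lo [0.5787 0.1311 0.0003] hi [0.743 0.382 0.303]
side hook_left_tip 0.55 [178, 110, 197, 190] 824 med [0.545  0.2969 0.1316] lo [0.527
[... 2286 characters left out ...]
61 0.2998 0.138 ] lo [0.5282 0.2682 0.0046] hi [0.5715 0.34   0.293 ]
top pot_in 0.87 [196, 253, 232, 286] 997 med [0.4362 0.1106 0.0092] lo [ 0.3848  0.0535 -0.0007] hi [0.4847 0.1553 0.0848]
top pot_in 0.65 [132, 220, 163, 242] 349 med [0.5452 0.2997 0.139 ] lo [0.528  0.2682 0.0766] hi [0.5647 0.3391 0.2788]
top rack_center 0.56 [379, 206, 419, 240] 1418 med [ 0.5701 -0.5135  0.0617] lo [ 0.5293 -0.5847  0.0054] hi [ 0.6245 -0.4524  0.0991]
top rack_center 0.54 [105, 178, 212, 231] 2679 med [0.653  0.2702 0.0107] lo [0.5854 0.1369 0.0014] hi [0.7288 0.3854 0.3096]
top bottle_center 0.81 [227, 161, 244, 183] 317 med [0.7464 0.0271 0.0998] lo [0.7304 0.0042 0.0049] hi [0.7791 0.0556 0.1538]
```

```bash
cat > fit.py <<'E'
from h import *
np.set_printoptions(precision=4,suppress=True)
D={n:dict(np.load(f"{n}0.npz")) for n in("side","top")}
for n,c in D.items():
    P,u,v=cloud(c); 
    def box(a,b): return np.all((P>a)&(P<b),1)
    # rail crossbar and hooks
    m=box([.5,.1,.292],[.8,.45,.345]);Q=P[m]
    print(n,"high",len(Q))
    # crossbar: points in line
    best=None
    r=cv2.fitLine(Q[:,:2].astype(np.float32),cv2.DIST_HUBER,0,.001,.001).ravel();
    rng=np.random.default_rng(0)
    for _ in range(500):
        i,j=rng.choice(len(Q),2,False);d=Q[j,:2]-Q[i,:2];L=np.linalg.norm(d)
        if L<.1: continue
        d/=L;k=np.abs((Q[:,:2]-Q[i,:2])@[-d[1],d[0]])<.005
        if best is None or k.sum()>best.sum(): best=k
    R=Q[best];mu=R.mean(0);_,_,V=np.linalg.svd(R[:,:2]-mu[:2]);d=V[0]*np.sign(V[0,1])
    t=(R[:,:2]-mu[:2])@d
    print(" crossbar mean",mu,"yaw",np.degrees(np.arctan2(-d[0],d[1])),"ends",t.min(),t.max(),(mu[:2]+d*(t.max()+t.min())/2))
    O=Q[~best];print(" hooks pts",O[O[:,0].argsort()][:40:2])
    # base plate
    m=box([.5,.05,.003],[.8,.45,.014]);b=P[m]
    bb=cv2.minAreaRect(((b[:,:2])*1000).astype(np.float32));print(" base",bb)
    m=box([.35,0,.076],[.52,.2,.088]);q=P[m][:,:2]
    (cx,cy),rr=cv2.minEnclosingCircle((q*1000).astype(np.float32));print(" pot",cx,cy,rr,len(q))
    # brush
    for lo,hi in((.14,.27),(.072,.135)):
        m=box([.5,.24,lo],[.6,.37,hi]);q=P[m];print(" brush",lo,len(q),q.mean(0),q.min(0),q.max(0))
    # deck
    m=box([.4,-.35,.047],[.8,-.08,.0525]);q=P[m];print(" deck",cv2.minAreaRect((q[:,:2]*1000).astype(np.float32)),q[:,2].mean())
    m=box([.35,-.35,.005],[.53,-.08,.056]);q=P[m&(P[:,0]<.46)];
    # pieces
    px=c["pixels"].reshape(-1,3) if 0 else c["pixels"][v,u].astype(int)
    m=box([.4,-.35,.053],[.62,-.08,.08])&(px[:,0]>100)&(px[:,0]>2*px[:,1]);im=np.zeros((420,560),np.uint8);im[v[m],u[m]]=1
    k,lab,st,ce=cv2.connectedComponentsWithStats(im)
    for i in range(1,k):
        s=lab[v,u]==i;print(" red",st[i],np.median(P[s],0),P[s].min(0),P[s].max(0))
    m=box([.4,-.35,.053],[.62,-.08,.08])&(px.max(1)<60);im[:]=0;im[v[m],u[m]]=1
    k,lab,st,ce=cv2.connectedComponentsWithStats(im)
    for i in range(1,k):
        s=lab[v,u]==i;print(" black",st[i],np.median(P[s],0),P[s].min(0),P[s].max(0))
E
python3 fit.py
python3 - <<'E'
import cv2
a=cv2.imread('pics/side0.png')[90:230,150:330];cv2.imwrite('pics/s1.png',cv2.resize(a,None,fx=4,fy=4,interpolation=2))
a=cv2.imread('pics/top0.png')[160:300,100:360];cv2.imwrite('pics/t1.png',cv2.resize(a,None,fx=3,fy=3,interpolation=2))
E
```

```text
side high 478
 crossbar mean [0.6342 0.2423 0.3002] yaw 20.18754925201036 ends -0.12001664072946637 0.14742042804769692 [0.6295 0.2552]
 hooks pts [[0.5229 0.2939 0.3219]
 [0.5245 0.2964 0.3006]
 [0.5253 0.296  0.3093]
 [0.5259 0.2969 0.3119]
 [0.5265 0.296  0.3207]
 [0.5269 0.3015 0.3046]
 [0.5275 0.2996 0.3167]
 [0.5277 0.2972 0.2998]
 [0.5279 0.2951 0.3091]
 [0.5284 0.2994 0.3252]
 [0.5289 0.2923 0.301 ]
 [0.5298 0.297  0.3199]
 [0.53   0.2983 0.3166]
 [0.5337 0.2981 0.2955]
 [0.5345 0.2987 0.3011]
 [0.5373 0.299  0.2976]
 [0.5416 0.3018 0.299 ]
 [0.5443 0.3019 0.2955]
 [0.5452 0.3098 0.302 ]
 [0.5459 0.3051 0.2973]]
 base ((655.2901611328125, 244.01588439941406), (155.16888427734375, 320.8148498535156), 18.24482536315918)
 pot 432.21307373046875 99.572998046875 58.644981384277344 198
 brush 0.14 364 [0.5537 0.3114 0.2053] [0.5369 0.283  0.1402] [0.5945 0.37   0.2692]
 brush 0.072 438 [0.5459 0.2965 0.1057] [0.5239 0.2609 0.0721] [0.5934 0.37   0.135 ]
 deck ((633.2415771484375, -223.0155792236328), (181.94290161132812, 350.52508544921875), 76.57701873779297) 0.04871570590565658
 
[... 1236 characters left out ...]
14 0.3094 0.188 ] [0.5252 0.2678 0.1401] [0.5932 0.3696 0.27  ]
 brush 0.072 134 [0.5452 0.2976 0.1094] [0.5254 0.2651 0.0724] [0.5916 0.3695 0.135 ]
 deck ((617.9195556640625, -214.7313690185547), (180.08578491210938, 377.26324462890625), 76.10842895507812) 0.04974855645789752
 red [286 233   5   5  20] [ 0.5415 -0.1434  0.066 ] [ 0.5358 -0.1502  0.0608] [ 0.5509 -0.1365  0.0735]
 red [309 240   5   5  21] [ 0.5192 -0.219   0.0664] [ 0.5124 -0.2262  0.06  ] [ 0.5267 -0.2123  0.0736]
 red [293 249   5   5  21] [ 0.4902 -0.1656  0.0648] [ 0.4831 -0.1724  0.0591] [ 0.4972 -0.1588  0.0751]
 black [315 251   6   5  21] [ 0.4829 -0.2407  0.0636] [ 0.4754 -0.2485  0.055 ] [ 0.4902 -0.2321  0.074 ]
```

View pics/s1.png

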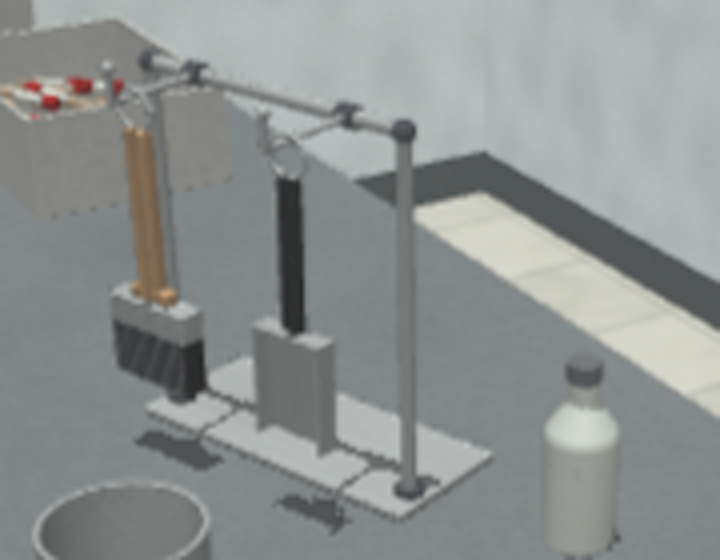

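View pics/t1.png

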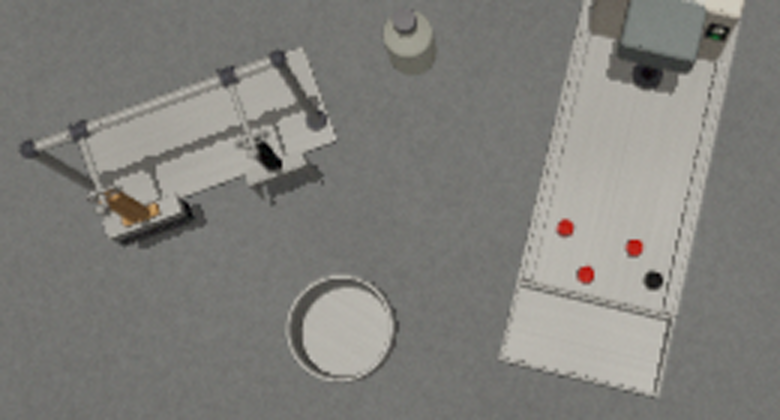

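```bash
cat > fit2.py <<'E'
from h import *
from scipy.optimize import least_squares
np.set_printoptions(precision=4,suppress=True)
print([a for a in dir(arm) if a[0]!='_'])
D={n:dict(np.load(f"{n}0.npz")) for n in("side","top")}
for n,c in D.items():
    P,u,v=cloud(c); px=c["pixels"][v,u].astype(int)
    box=lambda a,b:np.all((P>a)&(P<b),1)
    q=P[box([.36,.03,.079],[.5,.18,.086])]
    r=least_squares(lambda p:np.hypot(q[:,0]-p[0],q[:,1]-p[1])-.056,[.43,.1],loss='soft_l1',f_scale=.002);print(n,"pot",r.x,len(q))
    # brush handle by colour
    o=box([.5,.24,.09],[.62,.37,.3])&(px[:,0]>px[:,2]*1.35)&(px[:,0]>80);q=P[o]
    for a,b in((.09,.13),(.14,.2),(.2,.27),(.15,.19)):
        k=q[(q[:,2]>a)&(q[:,2]<b)];
        if len(k):print(n," handle",a,len(k),np.median(k,0), k.min(0),k.max(0))
    # fence tops
    q=P[box([.43,-.36,.062],[.75,-.08,.068])&(px.max(1)-px.min(1)<25)]
    for side in(1,-1):
        # ransac line
        yaw=np.radians(-13.7);lat=-np.sin(yaw)*q[:,0]+np.cos(yaw)*q[:,1]
        m=np.median(lat); k=q[(lat-(-.062))*side>.05]
        if len(k)<5: print(n,side,len(k),lat.min(),lat.max());continue
        l=cv2.fitLine(k[:,:2].astype(np.float32),cv2.DIST_HUBER,0,.001,.001).ravel()
        if l[0]<0:l[:2]*=-1
        la=-np.sin(yaw)*k[:,0]+np.cos(yaw)*k[:,1]
        print(n,"fence",side,len(k),l,np.degrees(np.arctan2(l[1],l[0])),np.percentile(la,[2,50,98]))
    # deck front / tray rim
    yaw=np.radians(-13.7);q=P[box([.3,-.4,.038],[.6,-.05,.0455])];X=q[:,:2]@[np.cos(yaw),np.sin(yaw)];Y=q[:,:2]@[-np.sin(yaw),np.cos(yaw)];print(n,"rim",np.percentile(X,[1,5,50,95,99]),np.percentile(Y,[1,5,50,95,99]))
    q=P[box([.3,-.4,.0475],[.6,-.05,.0525])];X=q[:,:2]@[np.cos(yaw),np.sin(yaw)];Y=q[:,:2]@[-np.sin(yaw),np.cos(yaw)];print(n,"deck",np.percentile(X,[0,1,5,50,95,99]),np.percentile(Y,[0,1,5,50,95,99,100]))
    q=P[box([.3,-.4,-.002],[.6,-.05,.012])];X=q[:,:2]@[np.cos(yaw),np.sin(yaw)];Y=q[:,:2]@[-np.sin(yaw),np.cos(yaw)];
E
python3 fit2.py
```

```text
['MotionError', 'capture', 'finger_overhang', 'finish_job', 'masks_of', 'sense']
side pot [0.4319 0.1002] 102
side  handle 0.14 126 [0.546  0.2974 0.1671] [0.5371 0.283  0.1402] [0.559  0.317  0.1999]
side  handle 0.2 141 [0.5457 0.2978 0.2372] [0.5398 0.2902 0.2001] [0.5576 0.3107 0.2692]
side  handle 0.15 73 [0.546  0.2977 0.1699] [0.5407 0.29   0.15  ] [0.557  0.3101 0.1899]
side fence 1 246 [ 0.9707 -0.2404  0.6112 -0.1348] -13.912972 [0.0079 0.0137 0.02  ]
side fence -1 458 [ 0.9709 -0.2397  0.5633 -0.2851] -13.867661 [-0.1495 -0.1436 -0.118 ]
side rim [0.4032 0.404  0.4922 0.6264 0.6506] [-0.1554 -0.1546 -0.1447  0.0243  0.0269]
side deck [0.4932 0.4946 0.4992 0.5653 0.6305 0.6443] [-0.1559 -0.154  -0.1501 -0.0747  0.0065  0.0117  0.0234]
top pot [0.433  0.1033] 104
top  handle 0.14 50 [0.5462 0.2982 0.1596] [0.54   0.2875 0.1409] [0.5593 0.3212 0.1984]
top  handle 0.2 48 [0.5453 0.2997 0.2366] [0.5411 0.2946 0.2006] [0.5557 0.3112 0.27  ]
top  handle 0.15 31 [0.5456 0.2985 0.1662] [0.54   0.2902 0.1502] [0.5557 0.3212 0.1888]
top fence 1 134 [ 0.9704 -0.2413  0.664  -0.1445] -13.96415 [0.0116 0.0169 0.0218]
top fence -1 154 [ 0.9716 -0.2366  0.583  -0.287 ] -13.6849785 [-0.1458 -0.1409 -0.1159]
top rim [0.4038 0.4053 0.5229 0.6231 0.637 ] [-0.1512 -0.1499 -0.0637  0.0256  0.0276]
top deck [0.4033 0.4903 0.4981 0.5647 0.6303 0.642 ] [-0.1521 -0.1507 -0.1348 -0.0699  0.0098  0.0265  0.0279]
```

```bash
cat > plan.py <<'E'
from h import *
from scipy.spatial.transform import Rotation as Ro, Slerp
np.set_printoptions(precision=4,suppress=True)
def toolR(yaw,pitch):  # degrees; pitch below horizontal; camera below (tool z up)
    a,b=np.radians(yaw),np.radians(pitch)
    x=np.array([np.cos(a)*np.cos(b),np.sin(a)*np.cos(b),-np.sin(b)])
    y=np.array([-np.sin(a),np.cos(a),0.]);z=np.cross(x,y);return np.stack([x,y,z],1)
def rows(way,n=None,vmax=.05,wmax=8.):
    "way: list of (t,R); prints rows from the current pose"
    s=arm.sense();p=(np.array(s["tool_pos"]),np.array(s["tool_rot"]));log(s)
    out=[]
    for t,R in way:
        t=np.array(t);ang=np.degrees(Ro.from_matrix(p[1].T@R).magnitude())
        k=n or max(1,int(np.ceil(max(np.linalg.norm(t-p[0])/vmax,ang/wmax))))
        w=Ro.from_matrix(p[1].T@R).as_rotvec()
        q=p
        for i in range(1,k+1):
            T=p[0]+(t-p[0])*i/k; RR=p[1]@Ro.from_rotvec(w*i/k).as_matrix()
            d=q[1].T@(T-q[0]);r=Ro.from_matrix(q[1].T@RR).as_rotvec()/.5
            out.append([*d,*r]);q=(T,RR)
        p=(t,R)
    for i in range(0,len(out),10): print("[["+",".join("["+",".join(f"{v:.3f}".rstrip('0').rstrip('.').replace('-0.','-.').replace('0.','.') if abs(v)>=.0005 else "0" for v in o)+"]" for o in out[i:i+10])+"]]")
    print("rows",len(out))
def log(s):
    import json
    open("log.jsonl","a").write(json.dumps({k:np.array(s[k]).tolist() for k in("time","qpos","tool_pos","tool_rot")})+"\n")
RY=20.3;hx=np.array([np.cos(np.radians(RY)),np.sin(np.radians(RY)),0]);hy=np.array([-hx[1],hx[0],0])
B=np.array([.547,.3055,.174]);TIPL=np.array([.6322,.2575,.325])-.085*hx+.075*hy
E
python3 - <<'E'
from plan import *
print(TIPL)
R=toolR(RY,40);t=B-.09*R[:,0]
rows([(t,R)]);print(t)
E
```

```text
[0.5265 0.2984 0.325 ]
[[[.001,-.019,.037,-.158,-.184,.074],[.003,-.022,.035,-.158,-.184,.074],[.006,-.025,.033,-.158,-.184,.074],[.007,-.028,.03,-.158,-.184,.074],[.009,-.03,.027,-.158,-.184,.074],[.01,-.033,.023,-.158,-.184,.074],[.011,-.035,.02,-.158,-.184,.074],[.011,-.037,.016,-.158,-.184,.074],[.011,-.038,.012,-.158,-.184,.074]]]
rows 9
[0.4823 0.2816 0.2319]
```

```bash
python3 -m inch '[[[0.001,-0.019,0.037,-0.158,-0.184,0.074],[0.003,-0.022,0.035,-0.158,-0.184,0.074],[0.006,-0.025,0.033,-0.158,-0.184,0.074],[0.007,-0.028,0.03,-0.158,-0.184,0.074],[0.009,-0.03,0.027,-0.158,-0.184,0.074]]]' 0.7; python3 - <<'E'
from plan import *
R=toolR(RY,40);t=B-.09*R[:,0]
rows([(t,R)]);print(t, arm.sense()["qpos"])
E
```

```text
time: 2.38
tool_pos: [0.3839, 0.4122, 0.2375]
tool_rot: [[0.478, -0.033, 0.878], [0.093, 0.996, -0.013], [-0.873, 0.087, 0.479]]
ft_force: [1.3, 0.5, 0.8]
grip_width: 0.0599
[[[.01,-.033,.021,-.152,-.177,.069],[.011,-.035,.018,-.152,-.177,.069],[.011,-.037,.014,-.152,-.177,.069],[.011,-.038,.01,-.152,-.177,.069]]]
rows 4
[0.4823 0.2816 0.2319] [ 0.9802  0.2317  2.0247 -0.6455  0.6118 -0.1165]
```

```bash
python3 -m inch '[[[0.01,-0.033,0.021,-0.152,-0.177,0.069],[0.011,-0.035,0.018,-0.152,-0.177,0.069],[0.011,-0.037,0.014,-0.152,-0.177,0.069],[0.011,-0.038,0.01,-0.152,-0.177,0.069],[0,0,0,0,0,0]]]'; python3 - <<'E'
from plan import *
R=toolR(RY,40);t=B-.09*R[:,0]
rows([(t,R)]);print(t, arm.sense()["qpos"])
c=arm.capture("wrist");cv2.imwrite("pics/w1.png",c["pixels"][:,:,::-1])
c=arm.capture("side");cv2.imwrite("pics/s2.png",c["pixels"][:,:,::-1]);print(np.array(c["eye"]))
E
```

```text
time: 3.0
tool_pos: [0.4849, 0.2846, 0.2785]
tool_rot: [[0.666, -0.333, 0.667], [0.242, 0.943, 0.23], [-0.705, 0.008, 0.709]]
ft_force: [-0.7, -0.1, -0.7]
grip_width: 0.0598
[[[.03,-.002,-.035,-.032,-.169,.01]]]
rows 1
[0.4823 0.2816 0.2319] [ 0.6026  0.1032  2.2182 -1.3094  0.1858 -0.0728]
[ 0.1194 -0.8196  0.6956]
```

View pics/w1.png

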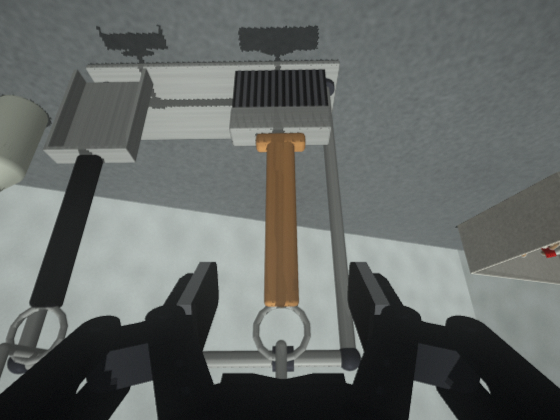

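View pics/s2.png

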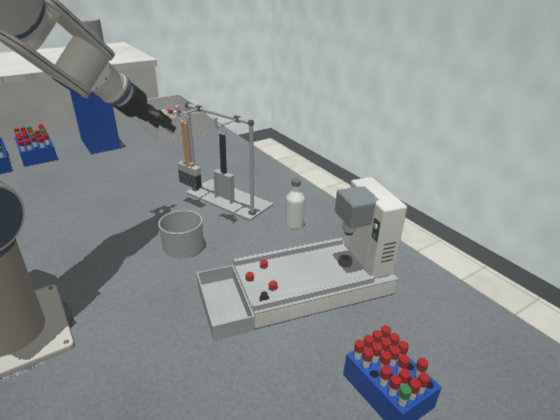

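The wrist view shows the brush centred between the open fingers, with its eye on the left hook at (282,340). Joint 4 has reached its range limit, so I'll fit the kinematics before choosing the wrist branch.

```bash
cat > kin.py <<'E'
import numpy as np, json
from scipy.optimize import least_squares
from scipy.spatial.transform import Rotation as Ro
C=np.array([[0,0,1],[0,1,0],[-1,0,0]],float).T
LO=np.array([-3,-.9,.09,-1.31,.11,-2.54]);HI=np.array([3,2.11,2.58,4.45,2.69,2.54])
def Rf(q,s): 
    return (Ro.from_euler('z',q[0])*Ro.from_euler('y',q[1]+q[2])*Ro.from_euler('z',s[0]*q[3])*Ro.from_euler('y',q[4])*Ro.from_euler('z',s[1]*q[5]))
def fk(q,p,s=(1,1),full=False):
    a1,h,L1,e,L2,L3=p
    R0=Ro.from_euler('z',q[0]).as_matrix()
    el=np.array([a1,0,h])+L1*np.array([np.sin(q[1]),0,np.cos(q[1])])
    g=q[1]+q[2];w=el+L2*np.array([np.sin(g),0,np.cos(g)])+e*np.array([np.cos(g),0,-np.sin(g)])
    R=Rf(q,s).as_matrix();t=R0@w+L3*R[:,2]
    # tool: x=R z
    return (t,R,R0@el,R0@w) if full else (t,R)
E
python3 - <<'E'
from kin import *
L=[json.loads(l) for l in open('log.jsonl')]
u=[];
for l in L:
    if not any(np.allclose(l['qpos'],m['qpos'],atol=1e-3) for m in u):u.append(l)
print(len(u))
for s in((1,1),(1,-1),(-1,1),(-1,-1)):
    Ms=[fk(l['qpos'],np.zeros(6),s)[1].T@np.array(l['tool_rot']) for l in u]
    print(s,max(np.abs(M-Ms[0]).max() for M in Ms)); 
    if s==(1,1): print(np.round(Ms[0],3))
    def f(p): return np.concatenate([fk(l['qpos'],p,s)[0]-np.array(l['tool_pos']) for l in u])
    r=least_squares(lambda p:np.concatenate([f(p),1e-4*(p-[0,.3,.5,0,.5,.25])]),[0,.3,.5,0,.5,.25]);print(r.x.round(4),np.abs(f(r.x)).max())
E
```

```text
3
(1, 1) 2.261832255373309e-16
[[-0. -1. -0.]
 [ 0.  0. -1.]
 [ 1. -0.  0.]]
[0.1272 0.4523 0.4311 0.1643 0.4481 0.2532] 0.010876805412294771
(1, -1) 0.1928198470481304
[0.1272 0.4523 0.4311 0.1643 0.4481 0.2532] 0.010876805396513117
(-1, 1) 1.8660683974269825
[ 1.6811e+00  2.1604e+00 -1.1808e+00  1.2251e+00 -2.0000e-03 -2.3290e-01] 0.030099510014648223
(-1, -1) 1.9280206137177338
[ 1.6811e+00  2.1604e+00 -1.1808e+00  1.2251e+00 -2.0000e-03 -2.3290e-01] 0.030099508836149258
```

```bash
cat >> kin.py <<'E'
def fk(q,p,full=False):
    a1,h,L1,e,L2,L3,a5=p[:7]
    R0=Ro.from_euler('z',q[0]).as_matrix()
    el=np.array([a1,0,h])+L1*np.array([np.sin(q[1]),0,np.cos(q[1])])
    g=q[1]+q[2];w=el+L2*np.array([np.sin(g),0,np.cos(g)])+e*np.array([np.cos(g),0,-np.sin(g)])
    R5=(Ro.from_euler('z',q[0])*Ro.from_euler('y',g)*Ro.from_euler('z',q[3])*Ro.from_euler('y',q[4])).as_matrix()
    R=R5@Ro.from_euler('z',q[5]).as_matrix()@np.array([[0,-1,0],[0,0,-1],[1,0,0]],float)
    t=R0@w+R5@np.array([a5,0,L3])
    return (t,R,R0@el,R0@w) if full else (t,R)
def data():
    u=[]
    for l in open('log.jsonl'):
        l=json.loads(l)
        if not any(np.allclose(l['qpos'],m['qpos'],atol=1e-3) for m in u):u.append(l)
    return u
def fit():
    u=data();p0=np.array([0,.3,.4,0,.4,.25,.05])
    f=lambda p:np.concatenate([fk(l['qpos'],p)[0]-np.array(l['tool_pos']) for l in u])
    r=least_squares(lambda p:np.concatenate([f(p),1e-5*(p-p0)]),p0);return r.x,np.abs(f(r.x)).max()
E
python3 - <<'E'
from kin import *
print(fit())
E
```

```text
(array([ 0.09262978,  0.49432775,  0.4317436 ,  0.17296197,  0.481282  ,
        0.27262151, -0.00885401]), np.float64(0.010861005500145654))
```

```bash
sed -i 's/t=R0@w+R5@np.array(\[a5,0,L3\])/w=w+np.array([0,p[7],0]);t=R0@w+R5@np.array([a5,0,L3])/; s/p0=np.array(\[0,.3,.4,0,.4,.25,.05\])/p0=np.array([0,.3,.4,0,.4,.25,0.0,0.0])/' kin.py
python3 - <<'E'
from kin import *
print(fit()); print([l['qpos'] for l in data()])
E
```

```text
(array([1.57393718e-08, 3.12400028e-01, 5.63099979e-01, 7.75000139e-02,
       4.84899999e-01, 2.92999996e-01, 6.59796558e-10, 1.18999995e-02]), np.float64(1.2306666519190657e-09))
[[1.1430226240529218, 0.4230752604513578, 1.6299078430314993, 3.542249511270845e-06, 1.0885962949585537, -0.01905341991168882], [0.9802148318570008, 0.23174609923521935, 2.024683408940465, -0.645549187655605, 0.6118018300509369, -0.11651026357157454], [0.6025556235055786, 0.10317730164864473, 2.218151484085616, -1.3093768637711773, 0.1858209785349305, -0.07276074278522718]]
```

```bash
cat >> kin.py <<'E'
P=np.array([0,.3124,.5631,.0775,.4849,.293,0,.0119])
def ik(t,R,q4c=None,n=1,q0=None,tol=1e-4):
    sols=[]
    for b in (0,1) if q4c is None else (q4c,):
        seeds=[q0] if q0 is not None else [[np.arctan2(t[1],t[0]),.3,1.9,b*np.pi,.6,k] for k in(-1.5,0,1.5)]
        for s in seeds:
            def f(q):
                T,RR=fk(q,P);return np.concatenate([T-t,.3*Ro.from_matrix(RR.T@R).as_rotvec()])
            r=least_squares(f,np.clip(s,LO+1e-3,HI-1e-3),bounds=(LO,HI))
            if np.abs(r.fun).max()<tol and not any(np.abs(r.x-x).max()<.01 for x in sols): sols.append(r.x)
    return sols
E
cat > feas.py <<'E'
from kin import *
from plan import toolR,B,hx,hy,RY
import sys
np.set_printoptions(precision=2,suppress=True,linewidth=150)
DY=-13.85;dx=np.array([np.cos(np.radians(DY)),np.sin(np.radians(DY)),0]);dy=np.array([-dx[1],dx[0],0])
O=np.array([.6135*dx[0],.6135*dx[1],0])+(-.065)*dy   # approx
F=lambda R:R@np.diag([1,-1,-1])
eye=B+[0,0,.115]
for cam in("down","up"):
  for pitch in (20,30,40,50):
    print("==",cam,pitch)
    st={}
    st["grasp"]=(B,toolR(RY,pitch))
    for th in(25,48):
        a=np.radians(th);c=eye+[0,0,.011]; st[f"tilt{th}"]=(c-.115*(np.sin(a)*hx+np.array([0,0,np.cos(a)])),toolR(RY,pitch+th))
    a=np.radians(48);c=eye+[0,0,.06]-.1*hx;st["out"]=(c-.115*(np.sin(a)*hx+np.array([0,0,np.cos(a)])),toolR(RY,pitch+48))
    for y in(.031,-.031):
        for x in(.0,-.125): st[f"sw{y}{x}"]=(O+x*dx+y*dy+[0,0,.158],toolR(DY,pitch))
    st["pot0"]=(np.array([.4325,.102,.215]),toolR(13,pitch));st["pot"]=(np.array([.4325,.102,.115]),toolR(13,pitch))
    for k,(g,R) in st.items():
        if cam=="up":R=F(R)
        t=g+.011*R[:,0]
        print(k,[str(s) for s in ik(t,R)])
E
python3 feas.py
```

```text
== down 20
grasp ['[0.59 0.65 2.28 3.4  1.02 1.51]']
tilt25 ['[0.58 0.33 2.23 3.82 0.25 1.07]']
tilt48 ['[ 0.55  0.22  2.07 -0.16  0.48 -1.25]']
out ['[ 0.61 -0.02  2.2  -0.17  0.59 -1.2 ]']
sw0.0310.0 ['[-0.37  0.69  2.31  3.    1.08  1.59]']
sw0.031-0.125 ['[-0.45  0.77  2.56  2.95  1.41  1.53]']
sw-0.0310.0 ['[-0.54  0.69  2.29  2.82  1.07  1.63]']
sw-0.031-0.125 ['[-0.7   0.75  2.52  2.7   1.34  1.51]']
pot0 []
pot []
== down 30
grasp ['[0.58 0.54 2.24 3.44 0.7  1.45]']
tilt25 ['[ 0.56  0.31  2.14 -0.91  0.15 -0.5 ]']
tilt48 ['[ 0.53  0.26  1.96 -0.06  0.71 -1.36]']
out ['[ 0.58  0.04  2.1  -0.06  0.8  -1.31]']
sw0.0310.0 ['[-0.37  0.57  2.28  2.99  0.76  1.62]']
sw0.031-0.125 ['[-0.43  0.57  2.53  2.95  1.01  1.58]']
sw-0.0310.0 ['[-0.53  0.58  2.25  2.78  0.75  1.7 ]']
sw-0.031-0.125 ['[-0.66  0.56  2.5   2.7   0.97  1.61]']
pot0 []
pot []
== down 40
grasp ['[0.56 0.46 2.18 3.57 0.39 1.31]']
tilt25 ['[ 0.54  0.31  2.04 -0.22  0.37 -1.2 ]']
tilt48 ['[ 0.51  0.32  1.86 -0.01  0.93 -1.41]']
out ['[ 0.55  0.11  2.01 -0.01  0.99 -1.37]']
sw0.0310.0 ['[-0.36  0.48  2.22  2.93  0.44  
[... 1830 characters left out ...]
  0.41  2.47  2.92  0.62 -1.5 ]']
sw-0.0310.0 ['[-0.51  0.49  2.2   2.66  0.45 -1.3 ]']
sw-0.031-0.125 ['[-0.62  0.42  2.44  2.63  0.62 -1.39]']
pot0 ['[ 0.18  0.16  2.54  3.06  0.43 -1.53]']
pot ['[ 0.18  0.59  2.57  3.1   0.89 -1.57]']
== up 50
grasp ['[ 0.55  0.41  2.1   4.25  0.14 -2.53]']
tilt25 ['[ 0.52  0.34  1.94 -0.08  0.6   1.8 ]']
tilt48 ['[0.5  0.4  1.75 0.02 1.13 1.71]']
out ['[0.53 0.19 1.92 0.03 1.17 1.74]']
sw0.0310.0 ['[-0.35  0.43  2.14  2.64  0.14 -1.15]']
sw0.031-0.125 ['[-0.39  0.32  2.39  2.79  0.28 -1.34]']
sw-0.0310.0 ['[-0.49  0.44  2.12  2.14  0.19 -0.76]']
sw-0.031-0.125 ['[-0.58  0.33  2.37  2.36  0.31 -1.08]']
pot0 []
pot ['[ 0.19  0.44  2.5   3.09  0.49 -1.55]']
```

```bash
cat > f2.py <<'E'
from feas import *
E
python3 - <<'E' 
import io,contextlib
with contextlib.redirect_stdout(io.StringIO()):
    from feas import *
for pitch in(50,52,53,54,55,57):
    R=toolR(RY,pitch)
    for nm,d in(("grasp",0),("pre",-.09)):
        print(pitch,nm,[str(s) for s in ik(B+(.011+d)*R[:,0],R,0)])
for pitch in(52,54,56):
    for y in(.031,-.031):
        for x in(.0,-.125):
            for lean in(0,10):
                R=toolR(DY,pitch-lean);g=O+x*dx+y*dy+[0,0,.053]+.105*(-np.sin(np.radians(lean))*dx+[0,0,np.cos(np.radians(lean))])
                print(pitch,y,x,lean,[str(s) for s in ik(g+.011*R[:,0],R)])
    for hd in(-20,0,13,30,45):
        for z in(.23,.115):
            R=toolR(hd,pitch);print("pot",pitch,hd,z,[str(s) for s in ik(np.array([.4325,.102,z])+.011*R[:,0],R)])
E
```

```text
50 grasp []
50 pre ['[ 0.57  0.2   2.18 -1.09  0.16 -0.32]']
52 grasp []
52 pre ['[ 0.57  0.2   2.15 -0.77  0.19 -0.64]']
53 grasp []
53 pre ['[ 0.57  0.2   2.14 -0.65  0.21 -0.76]']
54 grasp ['[ 0.54  0.41  2.06 -1.13  0.12 -0.3 ]']
54 pre ['[ 0.56  0.2   2.13 -0.56  0.23 -0.85]']
55 grasp ['[ 0.54  0.4   2.05 -0.92  0.13 -0.5 ]']
55 pre ['[ 0.56  0.2   2.11 -0.48  0.25 -0.93]']
57 grasp ['[ 0.53  0.4   2.04 -0.63  0.17 -0.8 ]']
57 pre ['[ 0.55  0.2   2.09 -0.37  0.3  -1.05]']
52 0.031 0.0 0 []
52 0.031 0.0 10 ['[-0.36  0.46  2.24  2.92  0.4   1.7 ]']
52 0.031 -0.125 0 ['[-0.39  0.31  2.37  2.71  0.22  1.87]']
52 0.031 -0.125 10 ['[-0.42  0.39  2.49  2.9   0.58  1.65]']
52 -0.031 0.0 0 []
52 -0.031 0.0 10 ['[-0.52  0.47  2.22  2.62  0.41  1.87]']
52 -0.031 -0.125 0 ['[-0.57  0.32  2.35  2.24  0.26  2.19]']
52 -0.031 -0.125 10 ['[-0.64  0.39  2.46  2.6   0.58  1.77]']
pot 52 -20 0.23 ['[ 0.5   0.11  2.33 -1.16  0.53  0.27]']
pot 52 -20 0.115 ['[0.5  0.44 2.39 4.41 0.51 1.07]']
pot 52 0 0.23 ['[ 0.33  0.05  2.4  -1.3   0.21 -0.01]']
pot 52 0 0.115 ['[0.33 0.42 2.46 3.65 0.43 1.37]']
p
[... 1073 characters left out ...]
5  0.28  1.77]']
56 0.031 -0.125 0 []
56 0.031 -0.125 10 ['[-0.41  0.34  2.46  2.87  0.44  1.7 ]']
56 -0.031 0.0 0 []
56 -0.031 0.0 10 ['[-0.51  0.45  2.19  2.48  0.3   2.01]']
56 -0.031 -0.125 0 []
56 -0.031 -0.125 10 ['[-0.62  0.35  2.43  2.52  0.45  1.87]']
pot 56 -20 0.23 ['[ 0.46  0.09  2.3  -0.97  0.52  0.05]']
pot 56 -20 0.115 []
pot 56 0 0.23 ['[ 0.31  0.04  2.36 -0.81  0.24 -0.51]']
pot 56 0 0.115 ['[0.31 0.39 2.43 3.76 0.3  1.24]']
pot 56 13 0.23 ['[ 0.19  0.03  2.37  0.13  0.14 -1.73]']
pot 56 13 0.115 ['[0.19 0.39 2.44 3.07 0.28 1.61]']
pot 56 30 0.23 []
pot 56 30 0.115 ['[0.04 0.39 2.42 2.23 0.34 2.04]']
pot 56 45 0.23 []
pot 56 45 0.115 ['[-0.07  0.41  2.38  1.69  0.44  2.25]']
```

```bash
cat > unhook.py <<'E'
import io,contextlib
from plan import *
from kin import ik,fk,LO,HI
import kin
F=np.diag([1.,-1,-1])
def TR(yaw,pitch): return toolR(yaw,pitch)@F    # camera up
CORNER=TIPL-[0,0,.025]
GP=40.
def eye2tool(c,tilt,head,gp=None):
    "c: eye centre in rail axes rel hook corner; returns TCP pos, R"
    gp=GP if gp is None else gp
    R=TR(head,gp+tilt);a=np.radians(tilt);h=np.array([np.cos(np.radians(head)),np.sin(np.radians(head)),0])
    zb=np.sin(a)*h+np.array([0,0,np.cos(a)])
    e=CORNER+c[0]*hx+c[1]*hy+np.array([0,0,c[2]])
    return e-.115*zb+.011*R[:,0],R,e,zb,h
def clear(c,tilt,head):
    t,R,e,zb,h=eye2tool(c,tilt,head)
    yb=np.array([-h[1],h[0],0]);
    s=np.linspace(0,.06,61)
    pts=[(CORNER+x*hx,.003) for x in s]+[(CORNER+[0,0,z],.003) for z in np.linspace(0,.025,26)]+[(CORNER+[0,0,.025],.005)]
    Q=np.array([p for p,_ in pts]);r=np.array([x for _,x in pts])
    th=np.linspace(0,2*np.pi,181)
    ring=e+.016*(np.cos(th)[:,None]*yb+np.sin(th)[:,None]*zb)
    d1=(np.linalg.norm(Q[:,None]-ring[None],axis=2)-r[:,None]).min()-.002
    xb=np.cross(yb,zb)
    L=np.stack([(Q-e)@xb,(Q-e)@yb,(Q-e)@zb],1)
    lo=np.array([-.006,-.011,-.14]);hi=np.array([.006,.011,-.014])
    d2=(np.linalg.norm(L-np.clip(L,lo,hi),axis=1)-r).min()
    g=t-.011*R[:,0];M=(Q-g)@R;lo=np.array([-.2,-.0425,-.0425]);hi=np.array([-.054,.0425,.0425])
    d3=(np.linalg.norm(M-np.clip(M,lo,hi),axis=1)-r).min()
    cam=g-.122*R[:,0]-.073*R[:,2];d4=(np.linalg.norm(Q-cam,axis=1)-r).min()
    return np.round(np.array([d1,d2,d3,d4])*1000,1)
E
python3 - <<'E'
from unhook import *
W=[((.022,0,-.011),0,20.3),((.022,0,-.001),0,20.3),((.020,0,0),0,30),((.018,0,0),0,45),((.016,0,0),10,47),((.014,0,0),20,45),((.012,0,0),30,42),((.012,0,.001),40,36),((.011,0,.002),48,34),((.008,0,.005),50,32),((.004,0,.009),50,30),((.0,0,.014),50,30),((0,0,.025),50,28),((-.0,0,.04),50,26),((-.02,0,.055),50,25),((-.08,0,.06),50,25)]
q=None
for c,ti,hd in W:
    t,R,*_=eye2tool(c,ti,hd)
    s=ik(t,R,1) if q is None else ik(t,R,0,q0=q)
    if s: q=s[0]
    print(c,ti,hd,clear(c,ti,hd),t,q if s else None)
E
```

```text
(0.022, 0, -0.011) 0 20.3 [ 0.  22.  36.9 21.5] [0.555  0.3089 0.1669] [ 0.5621  0.4578  2.181   3.5688  0.3913 -1.8345]
(0.022, 0, -0.001) 0 20.3 [10.  12.  29.2 20.4] [0.555  0.3089 0.1769] [ 0.5621  0.4347  2.1786  3.5961  0.3682 -1.8638]
(0.02, 0, 0) 0 30 [10.8 11.  29.9 22.6] [0.5525 0.3095 0.1779] [ 0.4744  0.4271  2.1906  3.0315  0.3502 -1.499 ]
(0.018, 0, 0) 0 45 [ 9.5 11.  32.1 26.6] [0.5493 0.3106 0.1779] [ 0.3424  0.4363  2.1694  2.2532  0.4369 -1.0271]
(0.016, 0, 0) 10 47 [ 9.1  9.7 31.6 24.2] [0.5327 0.2945 0.1783] [ 0.3424  0.3713  2.1265  1.5597  0.3001 -0.3661]
(0.014, 0, 0) 20 45 [ 8.7  8.1 31.6 21.7] [0.5157 0.2793 0.1824] [0.3765 0.322  2.0799 0.6819 0.3209 0.5554]
(0.012, 0, 0) 30 42 [ 7.9  6.2 32.1 20. ] [0.4978 0.2666 0.1901] [0.415  0.2954 2.0204 0.2235 0.5035 1.0742]
(0.012, 0, 0.001) 40 36 [ 5.8  3.2 31.  19. ] [0.4795 0.2602 0.2021] [0.4597 0.292  1.9463 0.0436 0.7316 1.3723]
(0.011, 0, 0.002) 48 34 [ 3.5  1.7 30.7 20.4] [0.4662 0.2546 0.2141] [0.4751 0.3051 1.8795 0.0052 0.9224 1.4495]
(0.008, 0, 0.005) 50 32 [ 1.8  1.8 32.8 24. ] [0.4593 0.2544 0.2201] [ 0.4833  0.3023  1.8661 -0.      0.9732  1.4956]
(0.004, 0, 0.009) 50 30 [ 3.4  2.2 36.7 29. ] [0.4539 0.2557 0.2241] [0.4902 0.291  1.8714 0.     0.9792 1.5374]
(0.0, 0, 0.014) 50 30 [ 5.3  3.9 40.6 35. ] [0.4502 0.2543 0.2291] [ 0.4912  0.2785  1.8755 -0.      0.9876  1.5384]
(0, 0, 0.025) 50 28 [ 7.3  3.9 40.6 45.4] [0.4487 0.257  0.2401] [0.4972 0.2641 1.8658 0.     1.0117 1.5793]
(-0.0, 0, 0.04) 50 26 [ 6.1  2.  40.6 59.9] [0.4473 0.2597 0.2551] [0.5031 0.2452 1.8518 0.     1.0446 1.6201]
(-0.02, 0, 0.055) 50 25 [30.6 26.4 61.3 80.6] [0.4279 0.2542 0.2701] [0.5121 0.1966 1.877  0.     1.068  1.6466]
(-0.08, 0, 0.06) 50 25 [ 74.4  84.2 121.2 121.2] [0.3716 0.2334 0.2751] [ 0.5336  0.0954  1.9867 -0.      1.0595  1.6681]
```

```bash
python3 - <<'E'
from unhook import *
for ti in(45,50,55,60):
    print(ti)
    for z in(-.002,0,.002,.004,.006,.009,.014,.025,.034,.040):
        b=max(((min(clear((x,0,z),ti,30)[:2]),x) for x in np.arange(-.004,.016,.001)));print("  z",z,"best clr",b[0],"x",round(b[1],3),end=";")
    print()
E
```

```text
45
  z -0.002 best clr 4.2 x 0.015;  z 0 best clr 6.2 x 0.006;  z 0.002 best clr 8.1 x 0.002;  z 0.004 best clr 7.3 x 0.001;  z 0.006 best clr 6.3 x 0.0;  z 0.009 best clr 4.6 x 0.0;  z 0.014 best clr 3.3 x -0.001;  z 0.025 best clr 6.4 x -0.004;  z 0.034 best clr 5.9 x -0.004;  z 0.04 best clr 4.6 x -0.004;
50
  z -0.002 best clr 3.2 x 0.015;  z 0 best clr 5.1 x 0.007;  z 0.002 best clr 7.1 x 0.003;  z 0.004 best clr 7.7 x 0.001;  z 0.006 best clr 7.1 x 0.0;  z 0.009 best clr 5.6 x -0.001;  z 0.014 best clr 4.3 x -0.001;  z 0.025 best clr 6.8 x -0.003;  z 0.034 best clr 6.7 x -0.004;  z 0.04 best clr 5.9 x -0.004;
55
  z -0.002 best clr 2.1 x 0.015;  z 0 best clr 4.0 x 0.008;  z 0.002 best clr 6.0 x 0.004;  z 0.004 best clr 8.0 x 0.0;  z 0.006 best clr 7.6 x 0.0;  z 0.009 best clr 6.8 x -0.001;  z 0.014 best clr 5.3 x -0.001;  z 0.025 best clr 7.0 x -0.002;  z 0.034 best clr 7.6 x -0.004;  z 0.04 best clr 7.1 x -0.004;
60
  z -0.002 best clr 0.9 x 0.014;  z 0 best clr 2.9 x 0.009;  z 0.002 best clr 4.9 x 0.006;  z 0.004 best clr 6.9 x 0.002;  z 0.006 best clr 8.0 x 0.0;  z 0.009 best clr 7.6 x -0.001;  z 0.014 best clr 6.2 x -0.001;  z 0.025 best clr 7.3 x -0.002;  z 0.034 best clr 8.5 x -0.004;  z 0.04 best clr 8.4 x -0.004;
```

```bash
cat >> unhook.py <<'E'
def check(way,q=None,m=6):
    "interpolate like rows() and follow IK; print joints"
    s=arm.sense();p=(np.array(s["tool_pos"]),np.array(s["tool_rot"]));q=np.array(s["qpos"]) if q is None else q
    for t,R in way:
        t=np.array(t);w=Ro.from_matrix(p[1].T@R).as_rotvec()
        big=0;ok=True;q5=9
        for i in range(1,m*3+1):
            T=p[0]+(t-p[0])*i/m/3;RR=p[1]@Ro.from_rotvec(w*i/m/3).as_matrix()
            x=ik(T,RR,0,q0=q)
            if not x: ok=False;continue
            big=max(big,np.abs(x[0]-q).max());q=x[0];q5=min(q5,q[4])
        print(ok,"step",round(big,2),"q5min",round(q5,2),q.round(2),np.degrees(np.linalg.norm(w)).round());p=(t,R)
    return q
E
python3 - <<'E'
from unhook import *
A=np.array([.40,.24,.30])
R=TR(RY,40)
pre=eye2tool((.022,0,-.011),0,RY)[0]-.09*R[:,0]
D=toolR(25,80);
way=[(A,D),(A,D@Ro.from_euler('x',90,degrees=True).as_matrix()),(A,TR(25,80)),(A,TR(45,62)),(A,TR(47,45)),(pre,R)]
check(way)
rows(way[:1])
E
```

```text
True step 0.3 q5min 0.2 [ 0.52  0.03  2.01 -0.02  0.93 -1.47] 35.0
True step 0.09 q5min 0.93 [ 0.52  0.03  2.01 -0.02  0.93  0.1 ] 90.0
True step 0.09 q5min 0.93 [ 0.52  0.03  2.01 -0.02  0.93  1.67] 90.0
True step 0.06 q5min 0.6 [ 0.41 -0.07  2.18  0.32  0.6   0.97] 27.0
True step 0.07 q5min 0.41 [ 0.29 -0.1   2.35  1.14  0.41  0.07] 17.0
True step 0.3 q5min 0.13 [ 0.6   0.25  2.29  3.78  0.32 -2.02] 27.0
[[[-.017,-.003,-.01,-.035,.244,.014],[-.015,-.003,-.012,-.035,.244,.014],[-.014,-.003,-.014,-.035,.244,.014],[-.012,-.002,-.015,-.035,.244,.014],[-.01,-.002,-.017,-.035,.244,.014]]]
rows 5
```

```bash
python3 -m inch '[[[-0.017,-0.003,-0.01,-0.035,0.244,0.014],[-0.015,-0.003,-0.012,-0.035,0.244,0.014],[-0.014,-0.003,-0.014,-0.035,0.244,0.014],[-0.012,-0.002,-0.015,-0.035,0.244,0.014],[-0.01,-0.002,-0.017,-0.035,0.244,0.014]]]'
python3 -m inch '[[[0,0,0,0.35,0,0],[0,0,0,0.35,0,0],[0,0,0,0.35,0,0],[0,0,0,0.35,0,0],[0,0,0,0.35,0,0],[0,0,0,0.35,0,0],[0,0,0,0.35,0,0],[0,0,0,0.35,0,0],[0,0,0,0.35,0,0]]]' 
python3 -m inch '[[[0,0,0,0.35,0,0],[0,0,0,0.35,0,0],[0,0,0,0.35,0,0],[0,0,0,0.35,0,0],[0,0,0,0.35,0,0],[0,0,0,0.35,0,0],[0,0,0,0.35,0,0],[0,0,0,0.35,0,0],[0,0,0,0.35,0,0]]]' 
python3 - <<'E'
from unhook import *
A=np.array([.40,.24,.30])
R=TR(RY,40)
pre=eye2tool((.022,0,-.011),0,RY)[0]-.09*R[:,0]
way=[(A,TR(45,62)),(A,TR(47,45)),(pre,TR(35,40)),(pre,R)]
print(arm.sense()["qpos"]);check(way)
rows(way[:2])
E
```

```text
time: 3.72
tool_pos: [0.4255, 0.2496, 0.2813]
tool_rot: [[0.339, -0.371, 0.865], [0.095, 0.928, 0.361], [-0.936, -0.04, 0.35]]
ft_force: [0.7, -0.4, -1.0]
grip_width: 0.0599
time: 4.85
tool_pos: [0.415, 0.2639, 0.2755]
tool_rot: [[0.32, 0.883, 0.344], [0.096, 0.331, -0.939], [-0.943, 0.333, 0.021]]
ft_force: [-0.1, -0.1, -1.0]
grip_width: 0.0602
time: 5.98
tool_pos: [0.4031, 0.2773, 0.2682]
tool_rot: [[0.3, 0.313, -0.901], [0.095, -0.95, -0.298], [-0.949, 0.004, -0.315]]
ft_force: [0.1, -0.6, -0.3]
grip_width: 0.0597
[ 0.6402  0.0646  2.0793 -0.1609  0.7003  2.    ]
True step 0.07 q5min 0.59 [ 0.41 -0.07  2.18  0.32  0.6   0.97] 28.0
True step 0.07 q5min 0.41 [ 0.29 -0.1   2.35  1.14  0.41  0.07] 17.0
True step 0.11 q5min 0.26 [ 0.44  0.25  2.3   2.68  0.3  -1.24] 13.0
True step 0.07 q5min 0.28 [ 0.6   0.25  2.29  3.78  0.32 -2.02] 15.0
[[[-.009,.009,.001,-.214,.083,-.094],[-.009,.008,.002,-.214,.083,-.094],[-.01,.007,.002,-.214,.083,-.094],[-.01,.007,.002,-.214,.083,-.094],[0,0,0,-.019,.198,-.014],[0,0,0,-.019,.198,-.014],[0,0,0,-.019,.198,-.014]]]
rows 7
```

```bash
python3 -m inch '[[[-0.009,0.009,0.001,-0.214,0.083,-0.094],[-0.009,0.008,0.002,-0.214,0.083,-0.094],[-0.01,0.007,0.002,-0.214,0.083,-0.094],[-0.01,0.007,0.002,-0.214,0.083,-0.094],[0,0,0,-0.019,0.198,-0.014],[0,0,0,-0.019,0.198,-0.014],[0,0,0,-0.019,0.198,-0.014]]]'
python3 - <<'E'
from unhook import *
A=np.array([.40,.24,.30])
R=TR(RY,40)
pre=eye2tool((.022,0,-.011),0,RY)[0]-.09*R[:,0]
way=[(pre-[.04,0,0],TR(38,40)),(pre,R)]
print(arm.sense()["qpos"]);check(way)
rows(way,wmax=4)
E
```

```text
time: 6.85
tool_pos: [0.3911, 0.2531, 0.2964]
tool_rot: [[0.444, 0.742, -0.502], [0.51, -0.67, -0.539], [-0.736, -0.017, -0.676]]
ft_force: [-0.6, 0.9, 0.5]
grip_width: 0.0598
[ 0.3355 -0.0935  2.3313  1.0012  0.41    0.2362]
True step 0.12 q5min 0.26 [ 0.45  0.21  2.37  2.64  0.33 -1.22] 12.0
True step 0.07 q5min 0.29 [ 0.6   0.25  2.29  3.78  0.32 -2.02] 18.0
[[[.024,.006,0,.054,.065,.068],[.024,.005,.001,.054,.065,.068],[.024,.004,.002,.054,.065,.068],[.024,.004,.002,.054,.065,.068],[.005,.005,-.004,.079,0,.095],[.005,.005,-.004,.079,0,.095],[.005,.004,-.004,.079,0,.095],[.005,.004,-.005,.079,0,.095],[.006,.003,-.005,.079,0,.095]]]
rows 9
```

```bash
python3 -m inch '[[[0.012,0.003,0,0.027,0.032,0.034],[0.012,0.003,0,0.027,0.032,0.034],[0.012,0.002,0,0.027,0.032,0.034],[0.012,0.002,0.001,0.027,0.032,0.034],[0.012,0.002,0.001,0.027,0.032,0.034],[0.012,0.002,0.001,0.027,0.032,0.034],[0.012,0.002,0.001,0.027,0.032,0.034],[0.012,0.002,0.001,0.027,0.032,0.034]]]'
python3 - <<'E'
from unhook import *
R=TR(RY,40)
pre=eye2tool((.022,0,-.011),0,RY)[0]-.09*R[:,0]
way=[(pre,R)]
print(arm.sense()["qpos"]);check(way)
rows(way,wmax=3)
E
```

```text
time: 7.85
tool_pos: [0.4423, 0.3004, 0.219]
tool_rot: [[0.587, 0.629, -0.51], [0.486, -0.777, -0.4], [-0.648, -0.013, -0.762]]
ft_force: [-0.3, -0.2, 1.1]
grip_width: 0.06
[ 0.4907  0.2209  2.3658  2.6628  0.3364 -1.2294]
True step 0.07 q5min 0.3 [ 0.6   0.25  2.29  3.78  0.32 -2.02] 19.0
[[[.002,.006,-.003,.057,.003,.074],[.003,.006,-.003,.057,.003,.074],[.003,.006,-.004,.057,.003,.074],[.003,.005,-.004,.057,.003,.074],[.003,.005,-.004,.057,.003,.074],[.003,.005,-.004,.057,.003,.074],[.004,.005,-.004,.057,.003,.074]]]
rows 7
```

```bash
python3 -m inch '[[[0.002,0.006,-0.003,0.057,0.003,0.074],[0.003,0.006,-0.003,0.057,0.003,0.074],[0.003,0.006,-0.004,0.057,0.003,0.074],[0.003,0.005,-0.004,0.057,0.003,0.074],[0.003,0.005,-0.004,0.057,0.003,0.074],[0.003,0.005,-0.004,0.057,0.003,0.074],[0.004,0.005,-0.004,0.057,0.003,0.074]]]'
python3 - <<'E'
from unhook import *
R=TR(RY,40)
g=eye2tool((.022,0,-.011),0,RY)[0];pre=g-.09*R[:,0]
way=[(pre,R),(g,R)]
print(arm.sense()["qpos"]);check(way);print(g)
rows(way,vmax=.03,wmax=4)
c=arm.capture("wrist");cv2.imwrite("pics/w2.png",c["pixels"][:,:,::-1]);np.savez("w2.npz",**c)
for l in("brush_grip","hook_left_tip"):
  for r in arm.masks_of("wrist",l)[:2]:
    P_,u,v=cloud(c,r["pixels"]);print(l,r["confidence"],np.percentile(P_,[3,50,97],axis=0))
E
```

```text
time: 8.72
tool_pos: [0.4837, 0.2979, 0.2187]
tool_rot: [[0.71, 0.356, -0.608], [0.274, -0.934, -0.228], [-0.649, -0.005, -0.761]]
ft_force: [-0.1, 0.2, -0.4]
grip_width: 0.0601
[ 0.6344  0.2655  2.2908  3.81    0.3288 -2.0314]
True step 0.0 q5min 0.32 [ 0.6   0.25  2.29  3.78  0.32 -2.02] 1.0
True step 0.02 q5min 0.33 [ 0.56  0.46  2.18  3.57  0.39 -1.83] 0.0
[0.555  0.3089 0.1669]
[[[-.003,.014,-.006,.006,.016,.021],[.023,0,0,0,0,0],[.022,0,0,0,0,0],[.022,0,0,0,0,0],[.023,0,0,0,0,0]]]
rows 5
brush_grip 0.8 [[0.5282 0.273  0.0707]
 [0.5435 0.3053 0.208 ]
 [0.566  0.34   0.302 ]]
hook_left_tip 0.71 [[0.5254 0.1427 0.0057]
 [0.6533 0.2659 0.0076]
 [0.7381 0.3849 0.3121]]
```

View pics/w2.png

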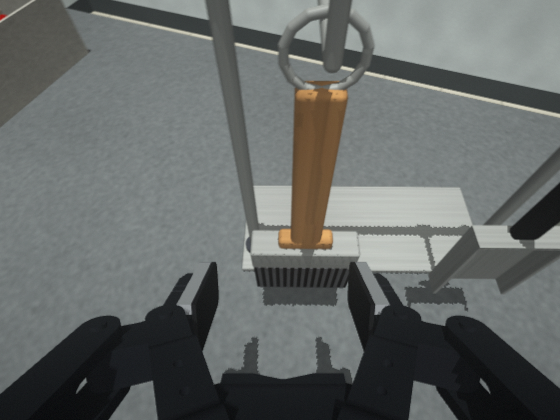

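The wrist view now has the camera above the gripper: handle at x≈320, eye ring at (326,48) around the hook, ferrule at (305,240), with the fingers about 14 mm off-centre. I'll check the brush position from this view.

```bash
python3 - <<'E'
from unhook import *
c=dict(np.load("w2.npz"));P_,u,v=cloud(c);px=c["pixels"][v,u].astype(int)
o=np.all((P_>[.5,.24,.09])&(P_<[.62,.37,.3]),1)&(px[:,0]>px[:,2]*1.5)&(px[:,0]>80);q=P_[o]-CORNER
X=q@hx;Y=q@hy;Z=P_[o][:,2]
for a,b in((.13,.145),(.145,.16),(.16,.19),(.19,.22),(.22,.25),(.25,.28)):
    k=(Z>a)&(Z<b)
    if k.sum()>10: print(a,k.sum(),"x med",np.median(X[k]).round(4),"y",np.percentile(Y[k],[2,98]).round(4))
print(Z.min(),Z.max())
# hook ball/rod
o=np.all((P_>[.5,.2,.296])&(P_<[.62,.37,.34]),1);q=P_[o]-CORNER;X=q@hx;Y=q@hy;k=np.abs(Y)<.01;print(k.sum(),X[k].min() if k.any() else 0,np.median(Y[k]),P_[o][k][:,2].max())
E
```

```text
0.13 152 x med 0.0171 y [-0.0214  0.0169]
0.145 661 x med 0.0181 y [-0.0189  0.0177]
0.16 764 x med 0.0176 y [-0.0103  0.0096]
0.19 1099 x med 0.0176 y [-0.0105  0.0095]
0.22 1691 x med 0.0177 y [-0.0105  0.0097]
0.25 2554 x med 0.0179 y [-0.0105  0.0096]
0.1354429299704729 0.27492106487783036
2327 -0.003254753126362521 0.0008044931428060219 0.319402551974909
```

```bash
python3 -m inch '[[[-0.002,0.014,-0.006,0.006,0.016,0.021],[0.022,0,0,0,0,0],[0.022,0,0,0,0,0],[0,0,0,0,0,0]]]'
python3 - <<'E'
from unhook import *
R=TR(RY,40)
g=eye2tool((.023,0,-.011),0,RY)[0]
rows([(g,R)],vmax=.02,wmax=4)
E
```

```text
time: 9.38
tool_pos: [0.5228, 0.2971, 0.1965]
tool_rot: [[0.718, 0.352, -0.6], [0.271, -0.936, -0.226], [-0.641, -0.0, -0.767]]
ft_force: [1.3, -1.3, -0.3]
grip_width: 0.0597
[[[.015,0,0,.002,-.001,.003],[.015,0,0,.002,-.001,.003],[.015,0,0,.002,-.001,.003]]]
rows 3
```

```bash
python3 -m inch '[[[0.015,0,0,0.002,0,0.003],[0.015,0,0,0.002,0,0.003],[0.015,0,0,0.002,0,0.003],[0,0,0,0,0,0]]]'
python3 - <<'E'
from unhook import *
R=TR(RY,40)
g=eye2tool((.023,0,-.011),0,RY)[0]
rows([(g,R)],vmax=.02,wmax=4)
c=arm.capture("wrist");cv2.imwrite("pics/w3.png",c["pixels"][:,:,::-1])
E
```

```text
time: 9.88
tool_pos: [0.5569, 0.3093, 0.1667]
tool_rot: [[0.72, 0.347, -0.601], [0.266, -0.938, -0.222], [-0.641, -0.0, -0.768]]
ft_force: [0.5, -0.0, -0.3]
grip_width: 0.0598
[[[-.001,0,0,-.001,-.005,0]]]
rows 1
```

View pics/w3.png

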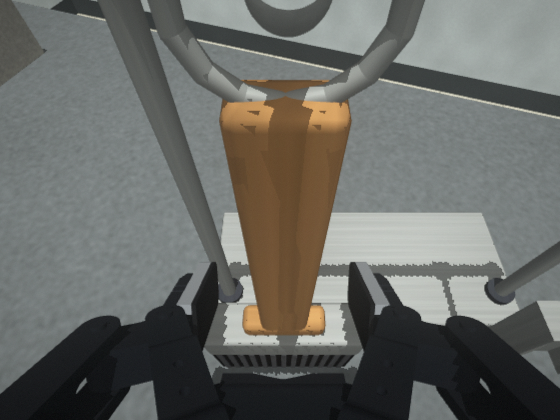

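The handle is centred between the pads (x≈286). Closing now.

```bash
python3 -m inch '[[[0,0,0,0,0,0],[0,0,0,0,0,0],[0,0,0,0,0,0],[0,0,0,0,0,0],[0,0,0,0,0,0]]]' 0
python3 - <<'E'
from unhook import *
s=arm.sense();print(s["ft_force"])
way=[eye2tool(c,a,h)[:2] for c,a,h in [((.023,0,-.001),0,RY)]]
rows(way,vmax=.006,wmax=4)
E
```

```text
time: 10.55
tool_pos: [0.5555, 0.309, 0.1673]
tool_rot: [[0.719, 0.347, -0.602], [0.267, -0.938, -0.223], [-0.641, -0.0, -0.767]]
ft_force: [-0.2, 0.1, -1.1]
grip_width: 0.0206
[-0.1649  0.0502 -1.0993]
[[[-.003,0,-.004,0,-.002,0],[-.003,0,-.004,0,-.002,0]]]
rows 2
```

```bash
python3 -m inch '[[[-0.003,0,-0.004,0,-0.002,0],[-0.003,0,-0.004,0,-0.002,0],[0,0,0,0,0,0]]]'
python3 - <<'E'
from unhook import *
W=[((.023,0,-.0),0,RY),((.020,0,0),0,30),((.018,0,0),0,40),((.018,0,0),0,45)]
way=[eye2tool(c,a,h)[:2] for c,a,h in W]
check(way)
rows(way,vmax=.006,wmax=3)
c=arm.capture("wrist");cv2.imwrite("pics/w4.png",c["pixels"][:,:,::-1])
E
```

```text
time: 10.92
tool_pos: [0.5557, 0.3091, 0.1777]
tool_rot: [[0.718, 0.347, -0.604], [0.266, -0.938, -0.223], [-0.644, -0.0, -0.765]]
ft_force: [0.1, 0.5, -0.8]
grip_width: 0.0212
True step 0.0 q5min 0.36 [ 0.56  0.43  2.18  3.6   0.36 -1.87] 0.0
True step 0.03 q5min 0.35 [ 0.47  0.43  2.19  3.03  0.35 -1.5 ] 10.0
True step 0.03 q5min 0.35 [ 0.38  0.43  2.18  2.48  0.4  -1.16] 10.0
True step 0.01 q5min 0.4 [ 0.34  0.44  2.17  2.25  0.44 -1.03] 5.0
[[[0,0,0,0,.002,.001],[-.001,0,.001,-.054,0,-.065],[-.001,0,0,-.054,0,-.065],[-.001,0,0,-.054,0,-.065],[-.001,0,0,-.054,0,-.065],[0,0,0,-.056,0,-.067],[0,0,0,-.056,0,-.067],[0,0,0,-.056,0,-.067],[0,-.001,0,-.056,0,-.067],[0,0,0,-.056,0,-.067]]]
[[[0,0,0,-.056,0,-.067]]]
rows 11
```

View pics/w4.png

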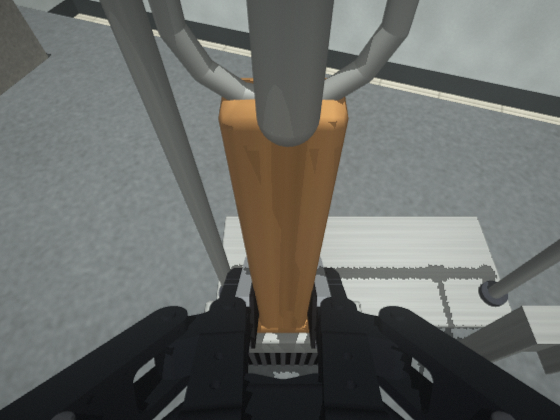

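The handle is firmly gripped and the hook rod now passes in front of the handle top at (290,120), so the brush is lifted.

```bash
python3 -m inch '[[[-0.001,0,0.001,-0.054,0.002,-0.065],[-0.001,0,0,-0.054,0,-0.065],[-0.001,0,0,-0.054,0,-0.065],[-0.001,0,0,-0.054,0,-0.065]]]'
python3 - <<'E'
from unhook import *
W=[((.018,0,0),0,40),((.018,0,0),0,45)]
way=[eye2tool(c,a,h)[:2] for c,a,h in W]
rows(way,vmax=.006,wmax=3)
E
```

```text
time: 11.48
tool_pos: [0.5513, 0.3082, 0.179]
tool_rot: [[0.66, 0.506, -0.556], [0.388, -0.863, -0.325], [-0.644, -0.001, -0.765]]
ft_force: [-0.5, 0.8, -1.1]
grip_width: 0.0211
[[[0,-.001,0,-.054,.001,-.064],[0,-.001,0,-.054,.001,-.064],[0,-.001,0,-.054,.001,-.064],[0,-.001,0,-.054,.001,-.064],[0,0,0,-.056,0,-.067],[0,0,0,-.056,0,-.067]]]
rows 6
```

```bash
python3 -m inch '[[[0,-0.001,0,-0.054,0.001,-0.064],[0,-0.001,0,-0.054,0.001,-0.064],[0,-0.001,0,-0.054,0.001,-0.064],[0,-0.001,0,-0.054,0.001,-0.064],[0,0,0,-0.056,0,-0.067]]]'
cat >> unhook.py <<'E'
def where():
    "current eye pos (rail rel corner), assuming nominal grasp"
    s=arm.sense();t=np.array(s["tool_pos"]);R=np.array(s["tool_rot"]);x=R[:,0]
    pitch=np.degrees(np.arcsin(-x[2]));
    zt=-R[:,2];  # tool 'up'
    if zt[2]<0: zt=zt
    g=t-.011*x;a=np.radians(GP)
    zb=np.cos(a)*zt-np.sin(a)*x   # brush up axis fixed in tool
    e=g+.115*zb-CORNER
    print("eye rail",np.round([e@hx,e@hy,e[2]],4),"tilt",np.degrees(np.arccos(zb[2])).round(1),"head",np.degrees(np.arctan2(-R[0,1],R[1,1])).round(1),np.degrees(np.arctan2(R[0,1],-R[1,1])).round(1),"F",np.round(s["ft_force"],1),"q4,5,6",s["qpos"][3:].round(2),s["time"])
E
python3 - <<'E'
from unhook import *
where()
W=[((.017,0,0),5,46),((.016,0,0),10,46),((.015,0,0),15,46),((.014,0,0),20,45)]
way=[eye2tool(c,a,h)[:2] for c,a,h in W]
check(way)
rows(way,vmax=.012,wmax=2.6)
E
```

```text
time: 12.1
tool_pos: [0.5482, 0.3112, 0.1783]
tool_rot: [[0.56, 0.681, -0.472], [0.522, -0.732, -0.438], [-0.644, -0.001, -0.765]]
ft_force: [-0.6, 0.6, -2.1]
grip_width: 0.0213
eye rail [0.0172 0.0012 0.0004] tilt 0.1 head -137.1 42.9 F [-0.6  0.6 -2.1] q4,5,6 [ 2.34  0.42 -1.07] 12.1
True step 0.02 q5min 0.35 [ 0.34  0.4   2.15  1.97  0.35 -0.76] 6.0
True step 0.03 q5min 0.29 [ 0.35  0.37  2.13  1.58  0.29 -0.37] 5.0
True step 0.03 q5min 0.27 [0.36 0.34 2.11 1.1  0.28 0.11] 5.0
True step 0.03 q5min 0.28 [0.38 0.32 2.08 0.68 0.32 0.56] 5.0
[[[-.003,0,.003,-.025,-.057,-.026],[-.003,0,.003,-.025,-.057,-.026],[-.003,0,.003,-.025,-.057,-.026],[-.004,0,.004,0,-.087,0],[-.004,0,.004,0,-.087,0],[-.004,0,.004,0,-.087,0],[-.004,0,.004,0,-.087,0],[-.004,-.001,.004,.015,-.087,.009],[-.004,0,.004,.015,-.087,.009]]]
rows 9
```

```bash
python3 -m inch '[[[-0.003,0,0.003,-0.025,-0.057,-0.026],[-0.003,0,0.003,-0.025,-0.057,-0.026],[-0.003,0,0.003,-0.025,-0.057,-0.026],[-0.004,0,0.004,0,-0.087,0],[-0.004,0,0.004,0,-0.087,0]]]'
python3 - <<'E'
from unhook import *
where()
W=[((.015,0,0),15,46),((.014,0,0),20,45),((.013,0,0),25,44)]
way=[eye2tool(c,a,h)[:2] for c,a,h in W]
check(way)
rows(way,vmax=.012,wmax=2.6)
E
```

```text
time: 12.72
tool_pos: [0.5301, 0.2927, 0.1763]
tool_rot: [[0.441, 0.721, -0.534], [0.46, -0.693, -0.555], [-0.77, -0.001, -0.638]]
ft_force: [-0.5, 0.2, -1.6]
grip_width: 0.0212
eye rail [ 0.0138 -0.0007 -0.0021] tilt 10.4 head -133.8 46.2 F [-0.5  0.2 -1.6] q4,5,6 [ 1.57  0.29 -0.36] 12.725
True step 0.03 q5min 0.27 [0.36 0.34 2.11 1.1  0.28 0.11] 5.0
True step 0.03 q5min 0.28 [0.38 0.32 2.08 0.68 0.32 0.56] 5.0
True step 0.02 q5min 0.32 [0.39 0.31 2.05 0.4  0.4  0.85] 5.0
[[[-.004,0,.002,.002,-.081,.002],[-.004,0,.002,.002,-.081,.002],[-.004,-.001,.004,.015,-.087,.009],[-.004,0,.004,.015,-.087,.009],[-.004,-.001,.004,.015,-.087,.008],[-.004,-.001,.004,.015,-.087,.008]]]
rows 6
```

```bash
python3 -m inch '[[[-0.004,0,0.002,0.002,-0.081,0.002],[-0.004,0,0.002,0.002,-0.081,0.002],[-0.004,-0.001,0.004,0.015,-0.087,0.009],[-0.004,0,0.003,0.015,-0.087,0.009]]]'
python3 - <<'E'
from unhook import *
where()
W=[((.013,0,0),25,44),((.0125,0,0),30,42),((.012,0,0),35,39)]
way=[eye2tool(c,a,h)[:2] for c,a,h in W]
check(way)
rows(way,vmax=.012,wmax=2.9)
E
```

```text
time: 13.22
tool_pos: [0.5148, 0.2793, 0.1823]
tool_rot: [[0.347, 0.707, -0.616], [0.35, -0.707, -0.615], [-0.87, -0.002, -0.493]]
ft_force: [-0.4, -0.1, -1.0]
grip_width: 0.0208
eye rail [ 0.0142  0.0005 -0.0004] tilt 20.5 head -135.0 45.0 F [-0.4 -0.1 -1. ] q4,5,6 [0.65 0.33 0.58] 13.225
True step 0.02 q5min 0.33 [0.39 0.31 2.05 0.4  0.4  0.85] 5.0
True step 0.01 q5min 0.41 [0.41 0.3  2.02 0.22 0.5  1.07] 5.0
True step 0.01 q5min 0.51 [0.44 0.29 1.99 0.11 0.61 1.25] 6.0
[[[-.004,0,.004,.015,-.079,.01],[-.004,0,.004,.015,-.079,.01],[-.004,-.001,.004,.032,-.087,.013],[-.004,-.001,.004,.032,-.087,.013],[-.003,-.001,.002,.033,-.058,.01],[-.003,-.001,.003,.033,-.058,.01],[-.003,-.001,.003,.033,-.058,.01]]]
rows 7
```

```bash
python3 -m inch '[[[-0.004,0,0.004,0.015,-0.079,0.01],[-0.004,0,0.004,0.015,-0.079,0.01],[-0.004,-0.001,0.004,0.032,-0.087,0.013],[-0.004,-0.001,0.004,0.032,-0.087,0.013]]]'
python3 - <<'E'
from unhook import *
where()
W=[((.012,0,0),36,38),((.012,0,0),43,36),((.012,0,0),50,34)]
way=[eye2tool(c,a,h)[:2] for c,a,h in W]
check(way)
rows(way,vmax=.012,wmax=3.1)
c=arm.capture("wrist");cv2.imwrite("pics/w5.png",c["pixels"][:,:,::-1])
c=arm.capture("side");cv2.imwrite("pics/s5.png",cv2.resize(c["pixels"][60:260,100:300,::-1],None,fx=3,fy=3))
E
```

```text
time: 13.72
tool_pos: [0.4959, 0.2645, 0.1891]
tool_rot: [[0.246, 0.669, -0.702], [0.222, -0.744, -0.631], [-0.943, -0.001, -0.332]]
ft_force: [-0.1, -0.7, -1.9]
grip_width: 0.021
eye rail [ 0.0106 -0.001  -0.0016] tilt 30.6 head -138.0 42.0 F [-0.1 -0.7 -1.9] q4,5,6 [0.21 0.51 1.08] 13.725
True step 0.01 q5min 0.52 [0.45 0.29 1.98 0.09 0.64 1.29] 7.0
True step 0.01 q5min 0.64 [0.46 0.3  1.92 0.03 0.8  1.39] 7.0
True step 0.01 q5min 0.81 [0.48 0.32 1.86 0.   0.97 1.45] 7.0
[[[-.003,-.002,.002,.044,-.063,.014],[-.003,-.002,.002,.044,-.063,.014],[-.003,-.001,.002,.044,-.063,.014],[-.004,-.001,.003,.023,-.081,.004],[-.004,-.001,.003,.023,-.081,.004],[-.004,-.001,.004,.023,-.081,.004],[-.004,-.001,.003,.023,-.081,.001],[-.004,-.001,.003,.023,-.081,.001],[-.004,-.001,.004,.023,-.081,.001]]]
rows 9
```

View pics/w5.png

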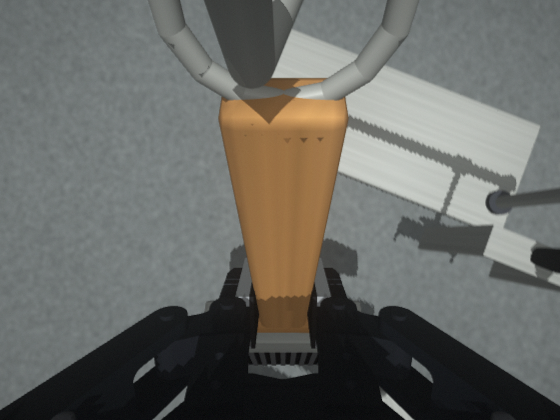

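View pics/s5.png

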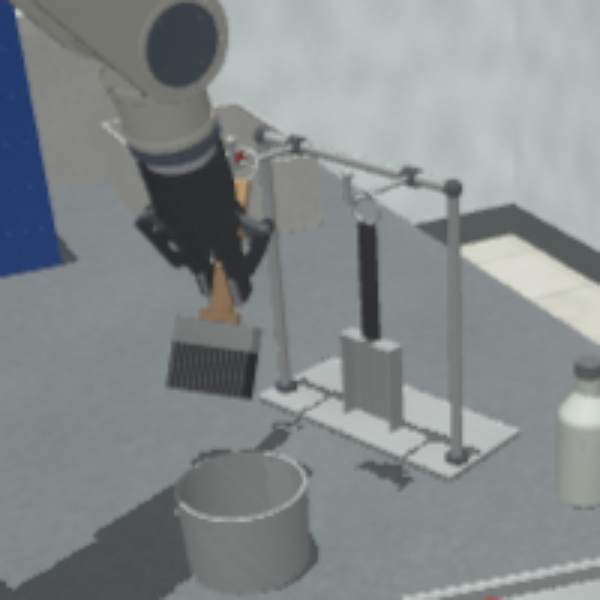

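The brush is tilted about 30° and has not slipped. The hook tip shows inside the eye at (255,75), a few mm left of the ring's middle, so I'll shift slightly left while tilting on.

```bash
python3 -m inch '[[[-0.003,-0.002,0.001,0.044,-0.063,0.014],[-0.003,-0.002,0.001,0.044,-0.063,0.014],[-0.003,-0.001,0.001,0.044,-0.063,0.014],[-0.004,-0.001,0.003,0.023,-0.081,0.004],[-0.004,-0.001,0.003,0.023,-0.081,0.004],[-0.004,-0.001,0.003,0.023,-0.081,0.004]]]'
python3 - <<'E'
from unhook import *
where()
W=[((.010,0.001,0),50,34)]
way=[eye2tool(c,a,h)[:2] for c,a,h in W]
rows(way,vmax=.012,wmax=3.1)
E
```

```text
time: 14.58
tool_pos: [0.475, 0.2603, 0.2051]
tool_rot: [[0.092, 0.59, -0.803], [0.073, -0.808, -0.585], [-0.993, -0.005, -0.117]]
ft_force: [-0.9, -0.6, -1.7]
grip_width: 0.0212
eye rail [ 0.0133  0.0028 -0.0002] tilt 43.3 head -143.9 36.1 F [-0.9 -0.6 -1.7] q4,5,6 [0.03 0.81 1.39] 14.575
[[[-.004,-.001,.004,.025,-.078,.005],[-.004,-.001,.004,.025,-.078,.005],[-.003,-.001,.005,.025,-.078,.005]]]
rows 3
```

```bash
python3 -m inch '[[[-0.004,0.001,0.003,0.025,-0.078,0.005],[-0.004,0.001,0.003,0.025,-0.078,0.005],[-0.003,0.001,0.004,0.025,-0.078,0.005],[0,0,0,0,0,0]]]'
python3 - <<'E'
from unhook import *
where()
W=[((.007,0.001,0.0005),50,32),((.003,.001,.0025),51,30),((0.0005,.001,.005),51,30),((-.0005,.001,.010),51,30)]
for w in W: print(clear(*w))
way=[eye2tool(c,a,h)[:2] for c,a,h in W]
check(way)
rows(way,vmax=.004,wmax=3.1)
c=arm.capture("wrist");cv2.imwrite("pics/w6.png",c["pixels"][:,:,::-1])
E
```

```text
time: 15.08
tool_pos: [0.4666, 0.2521, 0.2142]
tool_rot: [[-0.005, 0.561, -0.828], [0.002, -0.828, -0.561], [-1.0, -0.005, 0.003]]
ft_force: [-0.3, 0.1, -0.8]
grip_width: 0.0213
eye rail [ 0.0137 -0.0019 -0.0012] tilt 50.2 head -145.9 34.1 F [-0.3  0.1 -0.8] q4,5,6 [0.01 0.97 1.44] 15.075
[ 5.4  5.3 33.5 19.9]
[ 7.   7.  37.1 23.1]
[ 7.7  7.3 39.6 26.4]
[ 6.   5.2 40.7 31.4]
True step 0.0 q5min 0.96 [0.49 0.31 1.87 0.   0.96 1.5 ] 2.0
True step 0.0 q5min 0.96 [ 0.49  0.3   1.87 -0.    0.99  1.54] 2.0
True step 0.0 q5min 0.99 [ 0.49  0.29  1.87 -0.    0.99  1.54] 0.0
True step 0.0 q5min 0.99 [ 0.49  0.29  1.87 -0.    1.    1.54] 0.0
[[[0,-.002,.002,.025,.002,.003],[0,-.002,.002,.025,.002,.003],[0,-.002,.002,.025,.002,.003],[-.002,-.002,.003,.035,-.017,0],[-.002,-.002,.003,.035,-.017,0],[-.002,0,.003,0,0,0],[-.002,0,.001,0,0,0],[-.002,0,.001,0,0,0]]]
rows 8
```

View pics/w6.png

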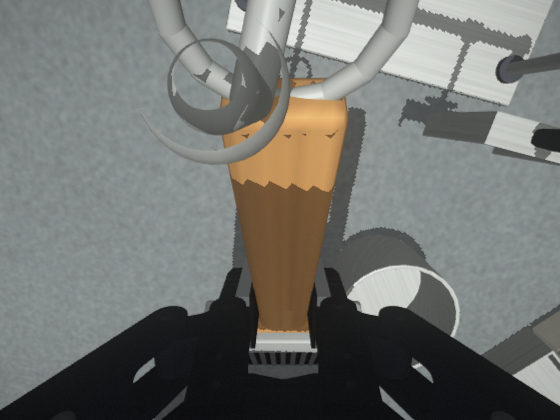

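The camera is right above the hook ball (ring-like near-clip shape at (225,95)); the post runs inside the eye, left of centre. No force is reading. The rows correct the offset leftwards, then move over the tip.

```bash
python3 -m inch '[[[0,-0.002,0.002,0.025,0.002,0.003],[0,-0.002,0.002,0.025,0.002,0.003],[0,-0.002,0.002,0.025,0.002,0.003],[0,0,0,0,0,0]]]'
python3 - <<'E'
from unhook import *
where()
W=[((.003,.001,.0025),51,30),((0.0005,.001,.005),51,30),((-.0005,.001,.010),51,30)]
way=[eye2tool(c,a,h)[:2] for c,a,h in W]
rows(way,vmax=.004,wmax=3.1)
E
```

```text
time: 15.62
tool_pos: [0.4566, 0.2536, 0.2134]
tool_rot: [[-0.0, 0.528, -0.849], [0.001, -0.849, -0.528], [-1.0, -0.001, -0.0]]
ft_force: [-0.4, -0.4, -1.4]
grip_width: 0.0211
eye rail [ 0.0053 -0.0002 -0.0017] tilt 50.0 head -148.1 31.9 F [-0.4 -0.4 -1.4] q4,5,6 [0.   0.96 1.5 ] 15.625
[[[-.002,-.001,.001,.022,-.012,.001],[-.002,-.001,.001,.022,-.012,.001],[-.002,-.001,.001,.022,-.012,.001],[-.002,0,.003,0,0,0],[-.002,0,.001,0,0,0],[-.002,0,.001,0,0,0]]]
rows 6
```

```bash
python3 -m inch '[[[-0.004,-0.001,0.001,0.022,-0.012,0.001],[-0.003,-0.001,0.001,0.022,-0.012,0.001],[-0.002,0,0.001,0.022,-0.012,0.001],[-0.002,0,0.001,0,0,0]]]'
python3 - <<'E'
from unhook import *
where()
W=[((0,.001,.010),51,30),((-.001,.001,.016),51,30),((-.003,.001,.025),51,30),((-.004,.001,.040),51,30),((-.03,.001,.055),51,30)]
way=[eye2tool(c,a,h)[:2] for c,a,h in W]
check(way)
rows(way,vmax=.006,wmax=3.1)
E
```

```text
time: 16.12
tool_pos: [0.4522, 0.2535, 0.2254]
tool_rot: [[-0.015, 0.498, -0.867], [-0.01, -0.867, -0.498], [-1.0, 0.001, 0.018]]
ft_force: [0.2, -0.4, -1.5]
grip_width: 0.021
eye rail [ 0.0032 -0.0013  0.0087] tilt 51.0 head -150.1 29.9 F [ 0.2 -0.4 -1.5] q4,5,6 [-0.    1.    1.54] 16.125
True step 0.0 q5min 1.0 [ 0.49  0.29  1.87 -0.    1.    1.54] 0.0
True step 0.0 q5min 1.0 [ 0.49  0.28  1.87 -0.    1.01  1.54] 0.0
True step 0.0 q5min 1.02 [ 0.49  0.26  1.86 -0.    1.03  1.54] 0.0
True step 0.0 q5min 1.03 [ 0.49  0.24  1.85 -0.    1.07  1.54] 0.0
True step 0.0 q5min 1.07 [ 0.5   0.18  1.89 -0.    1.09  1.55] 0.0
[[[-.001,-.003,.003,-.005,.002,-.001],[-.003,0,.001,0,0,0],[-.003,0,.001,0,0,0],[-.004,0,.001,0,0,0],[-.004,0,.001,0,0,0],[-.005,0,0,0,0,0],[-.005,0,0,0,0,0],[-.005,0,0,0,0,0],[-.002,-.001,.004,0,0,0],[-.002,-.001,.004,0,0,0]]]
[[[-.002,-.001,.004,0,0,0],[-.002,-.001,.004,0,0,0],[-.002,-.001,.004,0,0,0],[-.002,-.001,.004,0,0,0]]]
rows 14
```

```bash
python3 -m inch '[[[-0.001,-0.003,0.003,-0.005,0.002,-0.001],[-0.003,0,0.001,0,0,0],[-0.004,0,0.001,0,0,0],[-0.004,0,0.001,0,0,0],[-0.005,0,0.001,0,0,0]]]'
python3 - <<'E'
from unhook import *
where()
W=[((-.003,.001,.030),51,30),((-.004,.001,.042),51,30),((-.03,.001,.055),51,30)]
way=[eye2tool(c,a,h)[:2] for c,a,h in W]
rows(way,vmax=.006,wmax=3.1)
E
```

```text
time: 16.75
tool_pos: [0.4442, 0.2526, 0.2435]
tool_rot: [[-0.015, 0.5, -0.866], [-0.009, -0.866, -0.5], [-1.0, 0.0, 0.018]]
ft_force: [-0.6, -0.1, -1.3]
grip_width: 0.0212
eye rail [-0.0048  0.0007  0.0268] tilt 51.0 head -150.0 30.0 F [-0.6 -0.1 -1.3] q4,5,6 [-0.    1.04  1.54] 16.75
[[[-.003,0,-.002,.001,0,0],[-.004,0,0,0,0,0],[-.004,0,0,0,0,0],[-.004,0,0,0,0,0],[-.003,-.001,.005,0,0,0],[-.003,-.001,.005,0,0,0],[-.003,-.001,.005,0,0,0],[-.003,-.001,.005,0,0,0],[-.003,-.001,.005,0,0,0]]]
rows 9
```

```bash
python3 -m inch '[[[-0.004,0,-0.001,0.001,0,0],[-0.005,0,0,0,0,0],[-0.006,0,0,0,0,0],[-0.006,0,0,0,0,0],[-0.006,-0.001,0.003,0,0,0],[-0.006,-0.001,0.012,0,0,0],[-0.003,-0.001,0.025,0,0,0]]]'
python3 - <<'E'
from unhook import *
where()
c=arm.capture("wrist");cv2.imwrite("pics/w7.png",c["pixels"][:,:,::-1])
c=arm.capture("side");cv2.imwrite("pics/s7.png",cv2.resize(c["pixels"][40:260,80:300,::-1],None,fx=2.5,fy=2.5))
E
```

```text
time: 17.62
tool_pos: [0.409, 0.2358, 0.2831]
tool_rot: [[-0.014, 0.5, -0.866], [-0.008, -0.866, -0.5], [-1.0, 0.0, 0.017]]
ft_force: [-0.0, 0.4, -1.4]
grip_width: 0.021
eye rail [-0.0436 -0.0028  0.0666] tilt 51.0 head -150.0 30.0 F [-0.   0.4 -1.4] q4,5,6 [-0.    1.11  1.55] 17.625
```

View pics/s7.png

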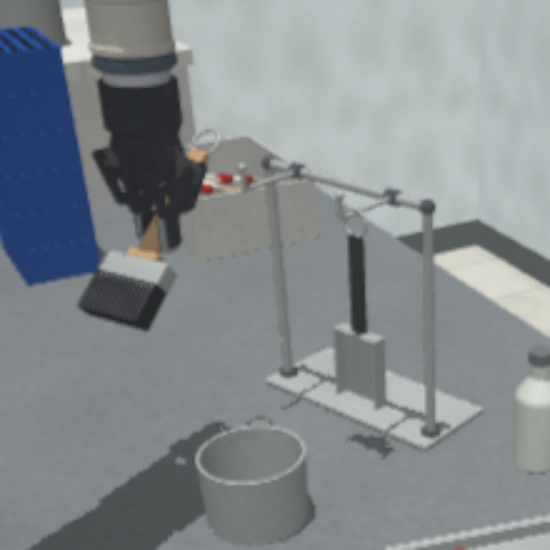

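Side view: the eye at (205,140) is well clear of the left hook at (245,175), and the brush is in the gripper. Next I work out the decapper frame and the transport path.

```bash
cat > dec.py <<'E'
from unhook import *
DY=-13.85;dx=np.array([np.cos(np.radians(DY)),np.sin(np.radians(DY)),0]);dy=np.array([-dx[1],dx[0],0])
O=.613*dx-.062*dy
def foot2tool(x,y,z,lean=0.,head=DY,gp=GP,at=None):
    "foot centre at decapper x,y, world z; lean>0: handle toward -x(robot)"
    R=TR(head,gp-lean);a=np.radians(lean);h=np.array([np.cos(np.radians(head)),np.sin(np.radians(head)),0])
    f=(O+x*dx+y*dy if at is None else np.array([at[0],at[1],0.]))+[0,0,z]
    return f+.105*(-np.sin(a)*h+np.array([0,0,np.cos(a)]))+.011*R[:,0],R
def foot():
    s=arm.sense();t=np.array(s["tool_pos"]);R=np.array(s["tool_rot"]);x=R[:,0];a=np.radians(GP)
    zb=np.cos(a)*-R[:,2]-np.sin(a)*x;f=t-.011*x-.105*zb;d=f-O
    print("foot dec",np.round([d@dx,d@dy,f[2]],4),"world",f.round(4),"lean",np.degrees(np.arctan2(-zb@dx,zb[2])).round(1),"side",np.degrees(np.arcsin(zb@dy)).round(1),"head",np.degrees(np.arctan2(R[0,1],-R[1,1])).round(1),"F",np.round(s["ft_force"],1),"q",s["qpos"].round(2),"t",s["time"])
E
python3 - <<'E'
from dec import *
for n in("side","top"):
    c=dict(np.load(f"{n}0.npz"));P_,u,v=cloud(c);px=c["pixels"][v,u].astype(int)
    X=(P_-O)@dx;Y=(P_-O)@dy;Z=P_[:,2]
    gr=px.max(1)-px.min(1)<25
    k=gr&(Z>.062)&(Z<.068)&(X>-.1)&(X<.1)
    for s in(1,-1): 
        kk=k&(Y*s>.06)&(Y*s<.1);print(n,"fence",s,kk.sum(),np.percentile(Y[kk],[3,50,97]))
    k=(np.abs(Y)<.06)&(Z>.047)&(Z<.053)&(X<-.08);print("deck edge",np.percentile(X[k],[0.5,2,5]))
    k=(np.abs(Y)<.06)&(Z>.038)&(Z<.046)&(X<-.19);print("tray front rim",np.percentile(X[k],[3,50,97]))
    k=(np.abs(Y)<.07)&(Z>-.01)&(Z<.03)&(X<-.13)&(X>-.2);print("tray floor z",np.percentile(Z[k],[3,50,97]) if k.any() else None)
    k=(px[:,0]>100)&(px[:,0]>2*px[:,1])&(Z>.053)&(Z<.075)&(X>-.13)&(X<0)
    im=np.zeros((420,560),np.uint8);im[v[k],u[k]]=1;m,lab=cv2.connectedComponents(im)
    for i in range(1,m):
        z=lab[v,u]==i;print(" cap",X[z].min().round(3),X[z].max().round(3),Y[z].min().round(3),Y[z].max().round(3))
    k=(px.max(1)<60)&(Z>.053)&(Z<.075)&(X>-.13)&(X<0)&(np.abs(Y)<.08);print(" stop",X[k].min(),X[k].max(),Y[k].min(),Y[k].max())
up=foot2tool(.012,.030,.20)
way=[([.42,.14,.34],TR(35,70)),([.42,.10,.34],TR(38,42)),([.44,.05,.34],TR(20,40)),(foot2tool(.012,.030,.17)),foot2tool(.012,.030,.12)]
check(way)
E
```

```text
side fence 1 178 [0.072  0.0774 0.0833]
side fence -1 297 [-0.0855 -0.0803 -0.0634]
deck edge [-0.6027 -0.5964 -0.5859]
tray front rim [-0.6048 -0.5575 -0.207 ]
tray floor z [-0.001   0.0013  0.0036]
 cap -0.127 -0.11 1.226 1.241
 cap -0.079 -0.079 1.23 1.23
 cap -0.06 -0.044 0.04 0.055
 cap -0.106 -0.09 0.007 0.027
 cap -0.064 -0.049 -0.038 -0.022
 stop -0.09489983434666993 -0.07802668375089215 -0.06779111888686784 -0.05244211339266136
top fence 1 97 [0.0756 0.0806 0.0852]
top fence -1 97 [-0.082  -0.0781 -0.0714]
deck edge [-0.5539 -0.5437 -0.1212]
tray front rim [-0.5473 -0.2075 -0.2063]
tray floor z [-0.0045  0.0031  0.0107]
 cap -0.059 -0.044 0.045 0.059
 cap -0.063 -0.049 -0.033 -0.019
 cap -0.105 -0.09 0.012 0.026
 stop -0.0938192699300205 -0.07817174522973677 -0.06420391231915595 -0.047668497113087294
True step 0.04 q5min 0.87 [ 0.21 -0.13  2.09  0.18  0.87  1.07] 22.0
True step 0.08 q5min 0.65 [-0.18 -0.21  2.35  1.08  0.68 -0.05] 28.0
True step 0.02 q5min 0.43 [-0.17 -0.24  2.39  1.15  0.43  0.11] 18.0
True step 0.14 q5min 0.13 [-0.35  0.23  2.14  2.48  0.13 -0.98] 34.0
True step 0.03 q5min 0.14 [-0.35  0.34  2.17  2.81  0.25 -1.32] 0.0
```

```bash
python3 - <<'E'
from dec import *
A=[([.42,.14,.34],TR(35,70)),([.42,.06,.33],TR(30,45)),([.45,-.02,.32],TR(15,32))]
way=A+[foot2tool(.012,.030,.15,12),foot2tool(.012,.030,.09,8),foot2tool(.012,.030,.053,6),foot2tool(-.125,.030,.053,6),foot2tool(-.125,.030,.09,8),foot2tool(.012,-.031,.09,8),foot2tool(.012,-.031,.053,6),foot2tool(-.128,-.031,.053,6)]
check(way)
rows(A)
E
```

```text
True step 0.04 q5min 0.87 [ 0.21 -0.13  2.09  0.18  0.87  1.07] 22.0
True step 0.08 q5min 0.61 [-0.23 -0.22  2.36  0.98  0.62  0.1 ] 25.0
True step 0.05 q5min 0.56 [-0.43 -0.11  2.47  1.72  0.58 -0.6 ] 20.0
True step 0.07 q5min 0.52 [-0.37  0.33  2.29  2.94  0.57 -1.46] 29.0
True step 0.01 q5min 0.57 [-0.36  0.45  2.27  2.96  0.6  -1.49] 4.0
True step 0.0 q5min 0.6 [-0.36  0.53  2.25  2.98  0.63 -1.5 ] 2.0
True step 0.02 q5min 0.64 [-0.42  0.5   2.53  2.95  0.88 -1.55] 0.0
True step 0.01 q5min 0.81 [-0.43  0.39  2.55  2.92  0.81 -1.52] 2.0
True step 0.02 q5min 0.61 [-0.52  0.46  2.25  2.72  0.61 -1.37] 0.0
True step 0.0 q5min 0.61 [-0.51  0.54  2.23  2.76  0.63 -1.41] 2.0
True step 0.02 q5min 0.64 [-0.66  0.5   2.51  2.68  0.86 -1.5 ] 0.0
[[[-.019,.03,.012,-.058,.245,-.01],[-.02,.029,.011,-.058,.245,-.01],[-.022,.029,.009,-.058,.245,-.01],[-.002,.016,.012,.037,.218,.024],[-.003,.017,.011,.037,.218,.024],[-.004,.017,.01,.037,.218,.024],[-.004,.017,.01,.037,.218,.024],[-.001,.028,.006,.109,.15,.137],[.001,.028,.004,.109,.15,.137],[.002,.028,.003,.109,.15,.137]]]
rows 10
```

```bash
python3 -m inch '[[[-0.019,0.03,0.012,-0.058,0.245,-0.01],[-0.02,0.029,0.011,-0.058,0.245,-0.01],[-0.022,0.029,0.009,-0.058,0.245,-0.01],[-0.002,0.016,0.012,0.037,0.218,0.024],[-0.003,0.017,0.011,0.037,0.218,0.024],[-0.004,0.017,0.01,0.037,0.218,0.024],[-0.004,0.017,0.01,0.037,0.218,0.024]]]'
python3 - <<'E'
from dec import *
A=[([.45,-.02,.32],TR(15,32)),foot2tool(.012,.030,.15,12)]
foot();check(A)
rows(A)
E
```

```text
time: 18.6
tool_pos: [0.4219, 0.063, 0.3351]
tool_rot: [[0.608, 0.513, -0.606], [0.358, -0.858, -0.367], [-0.709, 0.006, -0.705]]
ft_force: [0.7, 1.2, -0.8]
grip_width: 0.0211
foot dec [-0.2303  0.2117  0.2383] world [0.4074 0.0537 0.2383] lean -3.4 side 3.8 head 30.9 F [ 0.7  1.2 -0.8] q [-0.22 -0.23  2.34  0.96  0.63  0.12] t 18.6
True step 0.05 q5min 0.56 [-0.43 -0.11  2.47  1.72  0.58 -0.6 ] 21.0
True step 0.07 q5min 0.52 [-0.37  0.33  2.29  2.94  0.57 -1.46] 29.0
[[[-.001,.029,.008,.118,.151,.142],[.001,.029,.006,.118,.151,.142],[.002,.029,.005,.118,.151,.142],[.023,.038,.003,.101,.027,.174],[.026,.036,.001,.101,.027,.174],[.029,.033,0,.101,.027,.174],[.032,.03,-.001,.101,.027,.174],[.035,.027,-.002,.101,.027,.174]]]
rows 8
```

```bash
python3 -m inch '[[[-0.001,0.029,0.008,0.118,0.151,0.142],[0.001,0.029,0.006,0.118,0.151,0.142],[0.002,0.029,0.005,0.118,0.151,0.142],[0.023,0.038,0.003,0.101,0.027,0.174],[0.026,0.036,0.001,0.101,0.027,0.174],[0.029,0.033,0,0.101,0.027,0.174],[0.032,0.03,-0.001,0.101,0.027,0.174],[0.033,0.027,-0.002,0.101,0.027,0.174],[0,0,0,0,0,0]]]'
python3 - <<'E'
from dec import *
A=[foot2tool(.012,.030,.12,10)]
foot();check(A)
rows(A,vmax=.03)
for n in("side","top","wrist"):
    c=arm.capture(n);np.savez(n+"8.npz",**c);a=c["pixels"][:,:,::-1]
    if n=="side":a=cv2.resize(a[150:350,180:420],None,fx=3,fy=3)
    if n=="top":a=cv2.resize(a[130:310,200:420],None,fx=3,fy=3)
    cv2.imwrite(f"pics/{n}8.png",a)
E
```

```text
time: 19.73
tool_pos: [0.5846, -0.1918, 0.2472]
tool_rot: [[0.853, -0.268, -0.448], [-0.238, -0.964, 0.122], [-0.464, 0.002, -0.886]]
ft_force: [-0.3, 1.3, -0.8]
grip_width: 0.0211
foot dec [0.0132 0.0151 0.1497] world [ 0.5967 -0.1954  0.1497] lean 12.3 side 0.5 head -15.5 F [-0.3  1.3 -0.8] q [-0.38  0.34  2.29  2.96  0.58 -1.47] t 19.725
True step 0.0 q5min 0.58 [-0.36  0.39  2.28  2.95  0.59 -1.47] 3.0
[[[.008,-.007,.012,-.012,-.041,-.027],[.008,-.007,.012,-.012,-.041,-.027]]]
rows 2
```

View pics/side8.png

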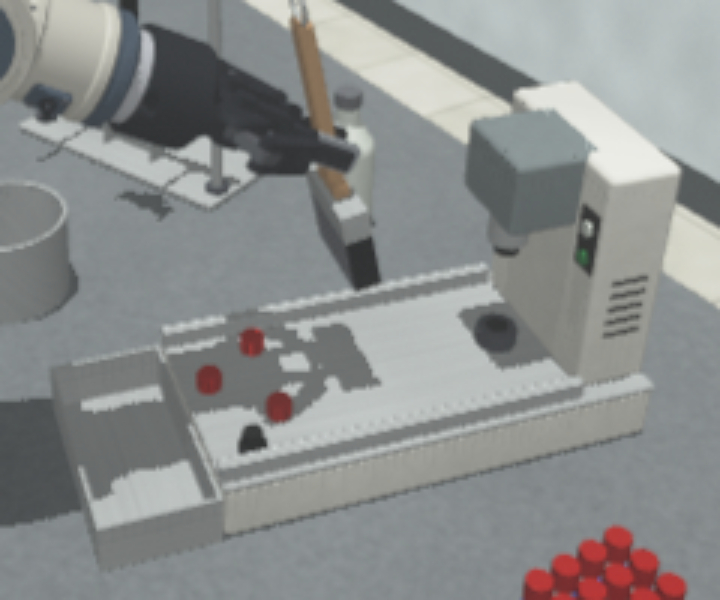

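View pics/wrist8.png

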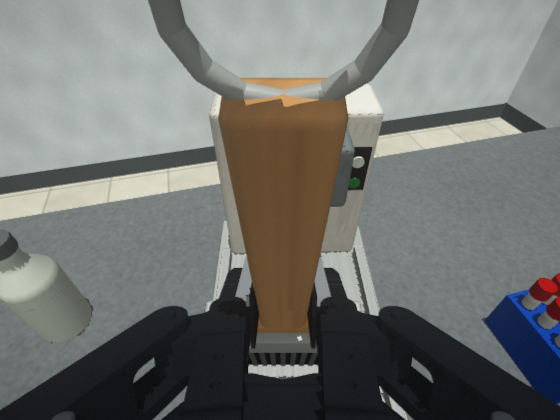

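The brush is above the deck behind the pieces, leaning about 12° with the handle toward the robot; the bristles end near (365,280) in the enlarged side view. I'll check the foot position against depth.

```bash
python3 - <<'E'
from dec import *
for n in("side8","top8"):
    c=dict(np.load(n+".npz"));P_,u,v=cloud(c)
    X=(P_-O)@dx;Y=(P_-O)@dy;Z=P_[:,2]
    k=(X>-.03)&(X<.05)&(np.abs(Y-.015)<.06)&(Z>.125)&(Z<.2)
    zz=Z[k];print(n,k.sum(),"zmin",np.percentile(zz,[.5,2,5]),"Y",np.percentile(Y[k],[1,99]))
    for a,b in((.145,.155),(.155,.165),(.165,.175),(.175,.185)):
        j=k&(Z>a)&(Z<b)
        if j.any():print("  ",a,j.sum(),"X",X[j].min().round(4),X[j].max().round(4),"Y",Y[j].min().round(4),Y[j].max().round(4))
E
```

```text
side8 326 zmin [0.1463 0.1473 0.1497] Y [-0.0265  0.0522]
   0.145 51 X -0.0002 0.0208 Y -0.026 0.0514
   0.155 59 X -0.003 0.019 Y -0.0269 0.0535
   0.165 62 X -0.0043 0.0178 Y -0.0264 0.0519
   0.175 62 X -0.0062 0.0159 Y -0.0262 0.0538
top8 2 zmin [0.1587 0.1592 0.16  ] Y [0.0118 0.0463]
   0.155 1 X 0.0225 0.0225 Y 0.0467 0.0467
```

```bash
python3 -m inch '[[[0.008,-0.007,0.012,-0.012,-0.041,-0.027],[0.008,-0.007,0.012,-0.012,-0.041,-0.027],[0,0,0,0,0,0]]]'
python3 - <<'E'
from dec import *
A=[foot2tool(.012,.030,.075,6),foot2tool(.012,.030,.055,6)]
foot();check(A)
rows(A,vmax=.02)
E
```

```text
time: 20.25
tool_pos: [0.588, -0.1763, 0.219]
tool_rot: [[0.841, -0.234, -0.488], [-0.202, -0.972, 0.117], [-0.502, 0.001, -0.865]]
ft_force: [0.7, -0.3, -1.3]
grip_width: 0.0212
foot dec [0.0086 0.0316 0.121 ] world [ 0.5963 -0.1783  0.121 ] lean 9.9 side -0.0 head -13.5 F [ 0.7 -0.3 -1.3] q [-0.36  0.39  2.29  2.94  0.58 -1.47] t 20.25
True step 0.01 q5min 0.57 [-0.36  0.48  2.25  2.96  0.57 -1.49] 4.0
True step 0.0 q5min 0.57 [-0.36  0.53  2.25  2.98  0.62 -1.5 ] 0.0
[[[.011,.001,.011,.002,-.045,.003],[.011,.001,.011,.002,-.045,.003],[.011,.001,.011,.002,-.045,.003],[.006,0,.008,0,0,0],[.006,0,.008,0,0,0]]]
rows 5
```

```bash
python3 -m inch '[[[0.011,0.001,0.011,0.002,-0.045,0.003],[0.011,0.001,0.011,0.002,-0.045,0.003],[0.011,0.001,0.011,0.002,-0.045,0.003],[0.005,0,0.006,0,0,0],[0,0,0,0,0,0]]]'
python3 - <<'E'
from dec import *
A=[foot2tool(.005,.030,.054,6)]
foot()
rows(A,vmax=.02)
E
```

```text
time: 20.88
tool_pos: [0.5996, -0.1825, 0.1615]
tool_rot: [[0.802, -0.239, -0.547], [-0.198, -0.971, 0.135], [-0.563, 0.0, -0.826]]
ft_force: [0.4, -0.4, -0.9]
grip_width: 0.0212
foot dec [0.0142 0.0283 0.0632] world [ 0.6009 -0.1828  0.0632] lean 5.7 side 0.0 head -13.8 F [ 0.4 -0.4 -0.9] q [-0.36  0.51  2.25  2.97  0.59 -1.49] t 20.875
[[[-.003,-.002,.013,.001,.01,0]]]
rows 1
```

```bash
python3 -m inch '[[[-0.003,-0.002,0.011,0.001,0.01,0],[0,0,0,0,0,0]]]'
python3 - <<'E'
from dec import *
A=[foot2tool(-.05,.031,.0545,6)]
foot()
rows(A,vmax=.012)
E
```

```text
time: 21.12
tool_pos: [0.5915, -0.1784, 0.1541]
tool_rot: [[0.805, -0.24, -0.542], [-0.199, -0.971, 0.134], [-0.559, -0.0, -0.829]]
ft_force: [0.7, 0.2, -2.0]
grip_width: 0.0212
foot dec [0.0059 0.0303 0.0558] world [ 0.5934 -0.1789  0.0558] lean 6.0 side -0.0 head -13.9 F [ 0.7  0.2 -2. ] q [-0.36  0.52  2.27  2.98  0.63 -1.5 ] t 21.125
[[[-.009,0,.006,0,0,0],[-.009,0,.006,0,0,0],[-.009,0,.006,0,0,0],[-.009,0,.006,0,0,0],[-.009,0,.006,0,0,0]]]
rows 5
```

```bash
python3 -m inch '[[[-0.009,0,0.006,0,0,0],[-0.009,0,0.006,0,0,0],[-0.009,0,0.006,0,0,0],[-0.009,0,0.006,0,0,0],[-0.009,0,0.006,0,0,0]]]'
python3 - <<'E'
from dec import *
A=[foot2tool(-.125,.031,.0545,6)]
foot()
rows(A,vmax=.012)
c=arm.capture("side");cv2.imwrite("pics/s9.png",cv2.resize(c["pixels"][180:350,180:400,::-1],None,fx=3,fy=3))
E
```

```text
time: 21.75
tool_pos: [0.5367, -0.1651, 0.1562]
tool_rot: [[0.807, -0.24, -0.54], [-0.199, -0.971, 0.133], [-0.556, 0.0, -0.831]]
ft_force: [-1.0, 0.2, -0.9]
grip_width: 0.0211
foot dec [-0.0502  0.0302  0.058 ] world [ 0.5388 -0.1656  0.058 ] lean 6.2 side 0.0 head -13.9 F [-1.   0.2 -0.9] q [-0.38  0.5   2.38  2.97  0.72 -1.52] t 21.75
[[[-.009,0,.006,0,-.001,0],[-.009,0,.006,0,-.001,0],[-.009,0,.006,0,-.001,0],[-.009,0,.006,0,-.001,0],[-.009,0,.006,0,-.001,0],[-.009,0,.006,0,-.001,0],[-.009,0,.006,0,-.001,0]]]
rows 7
```

View pics/s9.png

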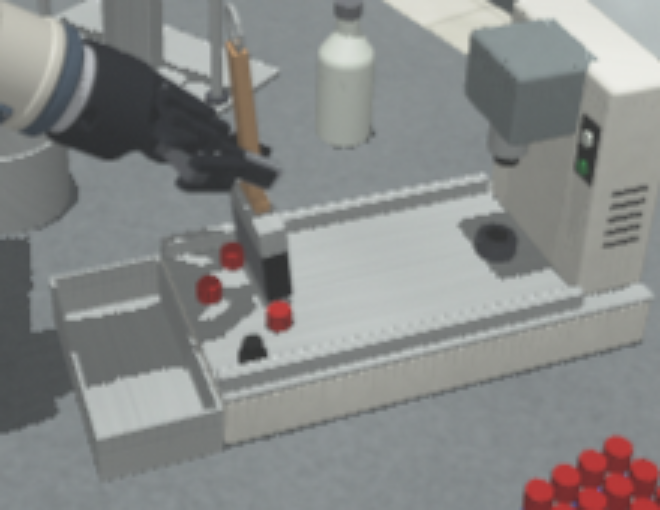

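Cap A (232,255) is ahead of the bristles and moving, cap C (209,290) is ahead of it, and cap B (279,315) is just outside the brush's right end as planned. I'll continue to the edge.

```bash
python3 -m inch '[[[-0.008,0,0.007,0,-0.001,0],[-0.008,0,0.007,0,-0.001,0],[-0.008,0,0.006,0,-0.001,0],[-0.008,0,0.006,0,-0.001,0],[-0.008,0,0.006,0,-0.001,0],[-0.009,0,0.006,0,-0.001,0]]]'
python3 - <<'E'
from dec import *
A=[foot2tool(-.132,.031,.056,6)]
foot();check(A)
rows(A,vmax=.012)
c=arm.capture("side");cv2.imwrite("pics/s10.png",cv2.resize(c["pixels"][180:350,180:400,::-1],None,fx=3,fy=3))
E
```

```text
time: 22.55
tool_pos: [0.4717, -0.1489, 0.1515]
tool_rot: [[0.805, -0.24, -0.543], [-0.199, -0.971, 0.134], [-0.559, 0.0, -0.829]]
ft_force: [0.4, -0.4, -1.8]
grip_width: 0.0213
foot dec [-0.1176  0.0303  0.0532] world [ 0.4734 -0.1494  0.0532] lean 6.0 side 0.0 head -13.9 F [ 0.4 -0.4 -1.8] q [-0.41  0.5   2.52  2.95  0.86 -1.54] t 22.55
True step 0.0 q5min 0.86 [-0.42  0.49  2.55  2.95  0.88 -1.55] 0.0
[[[-.007,0,.003,0,0,0],[-.007,0,.003,0,0,0]]]
rows 2
```

View pics/s10.png

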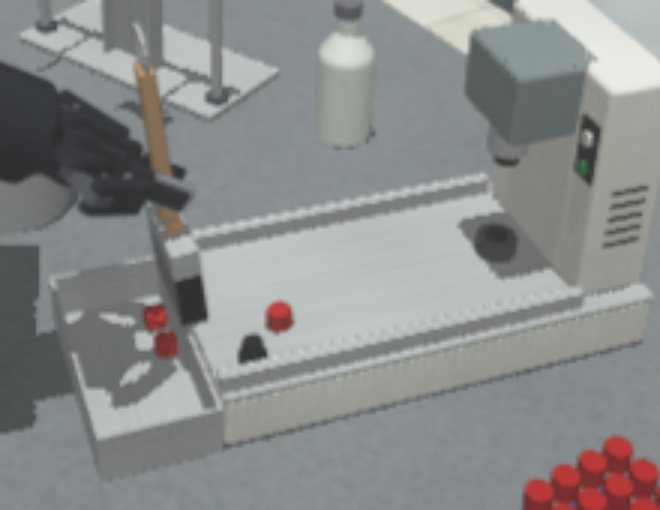

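Both caps appear over or in the tray at (155,317) and (166,345). I'll push slightly further, then lift.

```bash
python3 -m inch '[[[-0.008,0,0.004,0,0,0],[-0.006,0,0.002,0,0,0],[0,0,0,0,0,0]]]'
python3 - <<'E'
from dec import *
A=[foot2tool(-.125,.02,.085,6),foot2tool(-.06,-.031,.095,6),foot2tool(.0,-.031,.09,6),foot2tool(.0,-.031,.058,6)]
foot();check(A)
rows(A,vmax=.03)
c=arm.capture("side");cv2.imwrite("pics/s11.png",cv2.resize(c["pixels"][180:350,180:400,::-1],None,fx=3,fy=3))
E
```

```text
time: 22.98
tool_pos: [0.4543, -0.1445, 0.1541]
tool_rot: [[0.803, -0.24, -0.545], [-0.198, -0.971, 0.135], [-0.562, -0.0, -0.827]]
ft_force: [0.5, -0.3, -0.9]
grip_width: 0.0213
foot dec [-0.1357  0.0305  0.0558] world [ 0.4558 -0.1448  0.0558] lean 5.8 side -0.0 head -13.9 F [ 0.5 -0.3 -0.9] q [-0.43  0.49  2.55  2.94  0.88 -1.55] t 22.975
True step 0.01 q5min 0.74 [-0.46  0.37  2.53  2.87  0.74 -1.49] 0.0
True step 0.01 q5min 0.62 [-0.57  0.38  2.37  2.66  0.62 -1.36] 0.0
True step 0.01 q5min 0.55 [-0.52  0.44  2.25  2.69  0.55 -1.34] 0.0
True step 0.0 q5min 0.56 [-0.52  0.52  2.26  2.75  0.63 -1.41] 0.0
[[[-.004,.005,-.015,-.001,.003,0],[-.004,.005,-.015,-.001,.003,0],[.016,.017,-.015,0,0,0],[.016,.017,-.015,0,0,0],[.016,.017,-.015,0,0,0],[.018,0,-.01,0,0,0],[.018,0,-.01,0,0,0],[.018,0,-.01,0,0,0],[.009,0,.013,0,0,0],[.009,0,.013,0,0,0]]]
rows 10
```

View pics/s11.png

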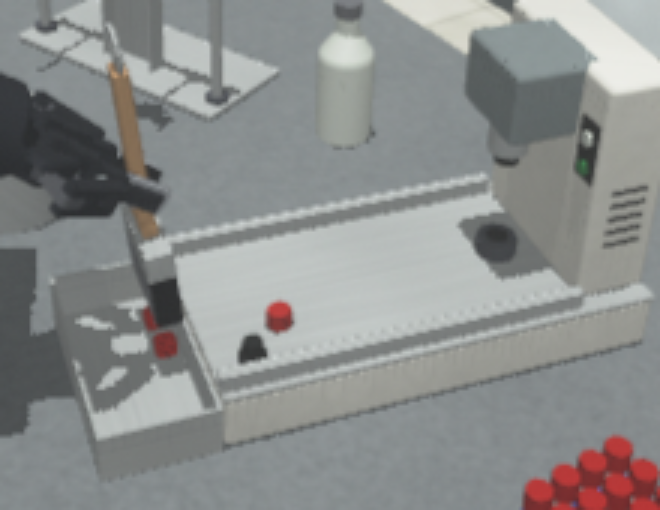

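```bash
python3 -m inch '[[[-0.01,0.002,-0.02,-0.001,0.003,0],[-0.006,0.005,-0.015,-0.001,0.003,0],[0.016,0.017,-0.015,0,0,0],[0.016,0.017,-0.015,0,0,0],[0.016,0.017,-0.015,0,0,0],[0.018,0,-0.01,0,0,0],[0.018,0,-0.01,0,0,0],[0.018,0,-0.01,0,0,0],[0,0,0,0,0,0]]]'
python3 - <<'E'
from dec import *
A=[foot2tool(.0,-.031,.07,6),foot2tool(.0,-.031,.055,6)]
foot();check(A)
rows(A,vmax=.02)
E
```

```text
time: 24.15
tool_pos: [0.5748, -0.2363, 0.1999]
tool_rot: [[0.806, -0.238, -0.541], [-0.2, -0.971, 0.131], [-0.557, 0.003, -0.831]]
ft_force: [-0.6, -0.1, -1.9]
grip_width: 0.021
foot dec [ 0.0038 -0.0301  0.1016] world [ 0.5769 -0.2371  0.1016] lean 6.2 side 0.1 head -13.8 F [-0.6 -0.1 -1.9] q [-0.51  0.41  2.25  2.68  0.53 -1.32] t 24.15
True step 0.0 q5min 0.53 [-0.52  0.49  2.26  2.73  0.6  -1.38] 0.0
True step 0.0 q5min 0.61 [-0.52  0.53  2.26  2.75  0.64 -1.41] 0.0
[[[.007,.001,.014,.003,-.003,-.001],[.007,.001,.014,.003,-.003,-.001],[.008,0,.012,0,0,0]]]
rows 3
```

```bash
python3 -m inch '[[[0.007,0.001,0.014,0.003,-0.003,-0.001],[0.007,0.001,0.014,0.003,-0.003,-0.001],[0.007,0,0.012,0,0,0],[0,0,0,0,0,0]]]'
python3 - <<'E'
from dec import *
A=[foot2tool(-.06,-.0315,.0545,6)]
foot();check(A)
rows(A,vmax=.012)
c=arm.capture("top");cv2.imwrite("pics/t12.png",cv2.resize(c["pixels"][130:310,200:420,::-1],None,fx=3,fy=3))
E
```

```text
time: 24.65
tool_pos: [0.5669, -0.236, 0.1534]
tool_rot: [[0.804, -0.239, -0.544], [-0.197, -0.971, 0.135], [-0.561, -0.001, -0.828]]
ft_force: [0.6, 0.0, -1.5]
grip_width: 0.021
foot dec [-0.0044 -0.0313  0.0551] world [ 0.5686 -0.2363  0.0551] lean 5.9 side -0.0 head -13.8 F [ 0.6  0.  -1.5] q [-0.52  0.52  2.27  2.74  0.64 -1.41] t 24.65
True step 0.01 q5min 0.65 [-0.57  0.51  2.38  2.73  0.74 -1.45] 0.0
[[[-.009,0,.006,0,.001,0],[-.009,0,.006,0,.001,0],[-.009,0,.006,0,.001,0],[-.009,0,.006,0,.001,0],[-.009,0,.006,0,.001,0]]]
rows 5
```

View pics/t12.png

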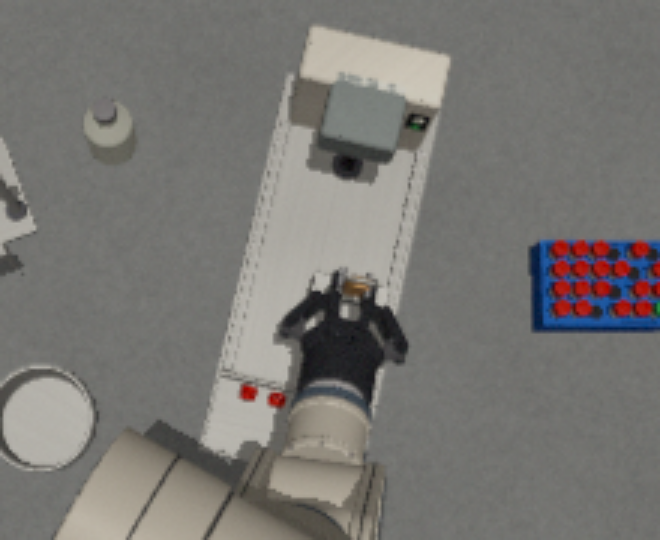

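The top view shows the first two caps lying in the tray at (248,392) and (277,400). Second sweep.

```bash
python3 -m inch '[[[-0.009,0,0.006,0,0.001,0],[-0.008,0,0.006,0,0.001,0],[-0.008,0,0.006,0,0.001,0],[-0.008,0,0.006,0,0.001,0],[-0.008,0,0.006,0,0.001,0]]]'
python3 - <<'E'
from dec import *
A=[foot2tool(-.14,-.0315,.0545,6)]
foot();check(A)
rows(A,vmax=.012)
c=arm.capture("side");cv2.imwrite("pics/s13.png",cv2.resize(c["pixels"][180:350,180:400,::-1],None,fx=3,fy=3))
E
```

```text
time: 25.32
tool_pos: [0.5152, -0.2232, 0.154]
tool_rot: [[0.808, -0.239, -0.539], [-0.199, -0.971, 0.132], [-0.555, 0.0, -0.832]]
ft_force: [-0.3, -0.0, -0.8]
grip_width: 0.0209
foot dec [-0.057  -0.0314  0.0557] world [ 0.5175 -0.2238  0.0557] lean 6.3 side 0.0 head -13.8 F [-0.3 -0.  -0.8] q [-0.57  0.51  2.37  2.73  0.74 -1.45] t 25.325
True step 0.01 q5min 0.74 [-0.68  0.5   2.53  2.67  0.88 -1.51] 0.0
[[[-.01,0,.007,0,-.001,0],[-.01,0,.007,0,-.001,0],[-.01,0,.007,0,-.001,0],[-.01,0,.007,0,-.001,0],[-.01,0,.007,0,-.001,0],[-.01,0,.007,0,-.001,0],[-.01,0,.007,0,-.001,0]]]
rows 7
```

View pics/s13.png

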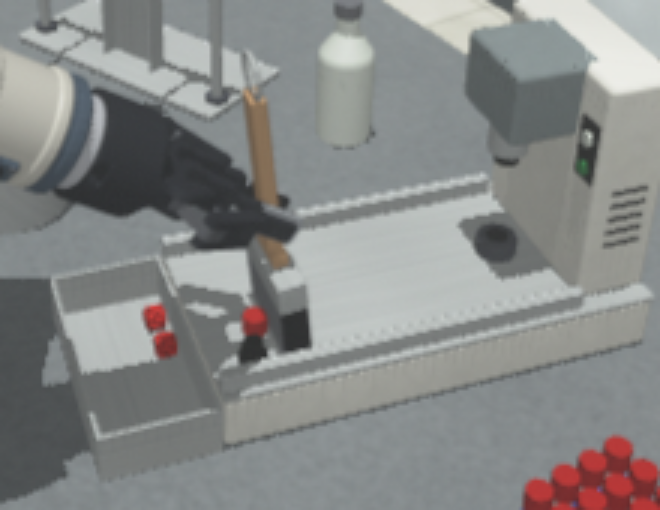

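Cap B (255,320) and the stopper (253,348) are both ahead of the bristles. Sweeping on to the edge.

```bash
python3 -m inch '[[[-0.008,0,0.006,0,-0.001,0],[-0.008,0,0.006,0,-0.001,0],[-0.008,0,0.006,0,-0.001,0],[-0.008,0,0.006,0,-0.001,0],[-0.008,0,0.006,0,-0.001,0],[-0.008,0,0.005,0,-0.001,0],[-0.008,0,0.005,0,0,0]]]'
python3 - <<'E'
from dec import *
A=[foot2tool(-.138,-.0315,.056,6)]
foot();check(A)
rows(A,vmax=.012)
c=arm.capture("side");cv2.imwrite("pics/s14.png",cv2.resize(c["pixels"][180:350,180:400,::-1],None,fx=3,fy=3))
E
```

```text
time: 26.25
tool_pos: [0.4429, -0.2052, 0.1514]
tool_rot: [[0.805, -0.239, -0.543], [-0.198, -0.971, 0.133], [-0.559, 0.0, -0.829]]
ft_force: [-0.2, -0.4, -1.3]
grip_width: 0.0213
foot dec [-0.132  -0.0312  0.0531] world [ 0.4447 -0.2057  0.0531] lean 6.0 side -0.0 head -13.8 F [-0.2 -0.4 -1.3] q [-0.67  0.5   2.52  2.68  0.87 -1.5 ] t 26.25
True step 0.0 q5min 0.87 [-0.68  0.49  2.53  2.67  0.87 -1.5 ] 0.0
[[[-.007,0,.001,.001,-.001,.001]]]
rows 1
```

View pics/s14.png

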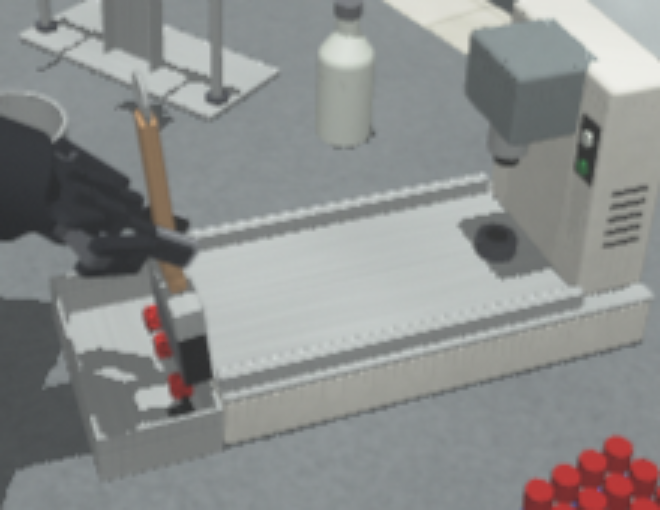

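All four pieces have left the deck: cap B at (180,385) and the stopper at (180,405) are in the tray beside the first two. A last nudge, then lift.

```bash
python3 -m inch '[[[-0.006,0,0.001,0,0,0],[-0.009,0,-0.012,0,0,0],[-0.011,0,-0.017,0,0,0],[-0.011,0,-0.017,0,0,0],[-0.011,0,-0.017,0,0,0]]]'
python3 - <<'E'
from dec import *
foot()
for lean in(-8,-4,0,6):
  for hd in(0,20,30,40,50):
    print(lean,hd,[[str(x.round(2)) for x in ik(*foot2tool(0,0,z,lean,hd,at=(.4325,.1018)))] for z in(.13,.09,.05,.008)])
E
```

```text
time: 26.92
tool_pos: [0.4349, -0.2029, 0.2296]
tool_rot: [[0.802, -0.239, -0.547], [-0.197, -0.971, 0.137], [-0.564, -0.002, -0.826]]
ft_force: [-0.2, -0.4, -0.6]
grip_width: 0.0208
foot dec [-0.141  -0.0307  0.1313] world [ 0.4361 -0.203   0.1313] lean 5.6 side -0.1 head -13.9 F [-0.2 -0.4 -0.6] q [-0.68  0.19  2.5   2.46  0.59 -1.23] t 26.925
-8 0 [[], ['[ 0.33  0.2   2.44  3.99  0.29 -2.15]'], ['[ 0.33  0.33  2.46  3.72  0.41 -1.86]'], ['[ 0.33  0.48  2.47  3.57  0.55 -1.69]']]
-8 20 [['[ 0.11  0.06  2.42  1.93  0.17 -0.54]'], ['[ 0.11  0.19  2.45  2.5   0.27 -1.12]'], ['[ 0.11  0.33  2.47  2.73  0.4  -1.37]'], ['[ 0.11  0.48  2.48  2.84  0.55 -1.49]']]
-8 30 [['[ 0.01  0.08  2.4   1.58  0.33 -0.41]'], ['[ 0.01  0.2   2.43  1.98  0.37 -0.84]'], ['[ 0.01  0.33  2.45  2.28  0.45 -1.16]'], ['[ 0.01  0.48  2.46  2.48  0.56 -1.38]']]
-8 40 [['[-0.07  0.11  2.37  1.39  0.49 -0.43]'], ['[-0.07  0.22  2.4   1.66  0.49 -0.73]'], ['[-0.07  0.34  2.41  1.92  0.52 -1.02]'], ['[-0.07  0.48  2.42  2.13  0.58 -1.27]']]
-8 50 [['[-0.14  0.14  2.32  1.25  0.64 -0.48]'], ['[-0.14  0.25  2.35  1.43
[... 1762 characters left out ...]
.25  0.31  2.41  1.62  0.76 -1.  ]'], ['[-0.25  0.43  2.42  1.76  0.78 -1.2 ]'], ['[-0.25  0.57  2.42  1.89  0.82 -1.39]']]
6 0 [['[ 0.44  0.16  2.57  3.79  0.63 -1.86]'], [], [], []]
6 20 [[], [], [], []]
6 30 [['[-0.15  0.17  2.55  2.19  0.69 -1.16]'], ['[-0.15  0.35  2.58  2.35  0.81 -1.38]'], [], ['[-0.15  0.71  2.57  2.52  1.09 -1.67]']]
6 40 [['[-0.27  0.2   2.5   1.84  0.79 -1.05]'], ['[-0.27  0.36  2.52  1.99  0.84 -1.27]'], ['[-0.27  0.52  2.52  2.11  0.92 -1.46]'], ['[-0.27  0.68  2.51  2.2   1.01 -1.62]']]
6 50 [['[-0.34  0.24  2.42  1.57  0.89 -0.99]'], ['[-0.34  0.38  2.44  1.69  0.9  -1.18]'], ['[-0.34  0.51  2.45  1.8   0.92 -1.36]'], ['[-0.34  0.66  2.44  1.9   0.96 -1.52]']]
```

```bash
python3 - <<'E'
from dec import *
P0=(.4325,.1018)
A=[foot2tool(0,0,.15,3,15,at=(.43,-.05)),foot2tool(0,0,.135,0,40,at=P0)]
check(A);rows(A,vmax=.045)
c=arm.capture("top");cv2.imwrite("pics/t15.png",cv2.resize(c["pixels"][130:310,200:420,::-1],None,fx=3,fy=3))
c=arm.capture("side");cv2.imwrite("pics/s15.png",cv2.resize(c["pixels"][180:350,140:400,::-1],None,fx=3,fy=3))
E
```

```text
True step 0.04 q5min 0.59 [-0.54  0.07  2.5   1.81  0.63 -0.85] 29.0
True step 0.02 q5min 0.63 [-0.18  0.13  2.44  1.68  0.64 -0.79] 25.0
[[[-.011,-.037,.002,-.148,-.023,-.204],[-.007,-.038,-.001,-.148,-.023,-.204],[-.003,-.038,-.004,-.148,-.023,-.204],[.001,-.038,-.007,-.148,-.023,-.204],[.011,-.037,-.004,-.136,-.026,-.171],[.015,-.036,-.007,-.136,-.026,-.171],[.017,-.034,-.009,-.136,-.026,-.171],[.02,-.032,-.012,-.136,-.026,-.171]]]
rows 8
```

View pics/s15.png

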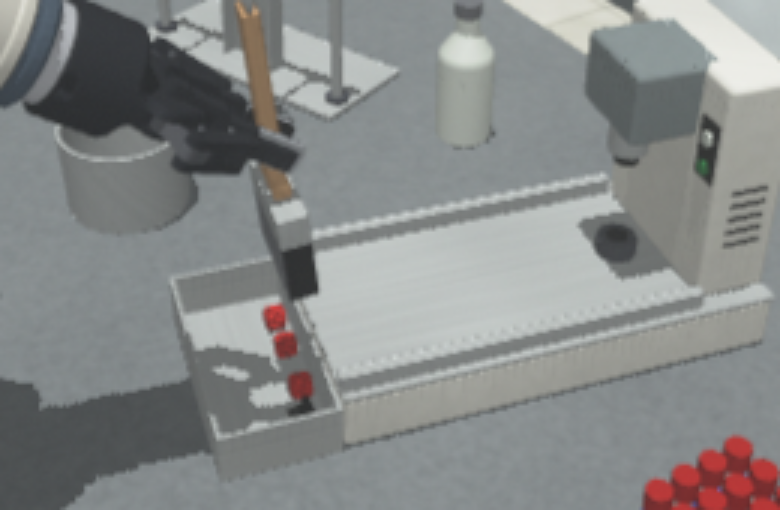

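```bash
python3 - <<'E'
from dec import *
c=arm.capture("side");P_,u,v=cloud(c);px=c["pixels"][v,u].astype(int)
X=(P_-O)@dx+.163;Y=(P_-O)@dy;Z=P_[:,2]
k=(np.abs(X)<.06)&(np.abs(Y)<.1)&(px[:,0]>80)&(px[:,0]>2*px[:,1])
im=np.zeros((420,560),np.uint8);im[v[k],u[k]]=1;m,lab=cv2.connectedComponents(im)
for i in range(1,m):
    z=lab[v,u]==i
    if z.sum()>4:print("cap tray X",X[z].min().round(3),X[z].max().round(3),"Y",Y[z].min().round(3),Y[z].max().round(3),"Z",Z[z].min().round(3),Z[z].max().round(3))
k=(np.abs(X)<.06)&(np.abs(Y)<.1)&(px.max(1)<50);print("dark",k.sum(),[np.percentile(a[k],[5,95]).round(3) for a in(X,Y,Z)])
E
```

```text
cap tray X 0.021 0.036 Y 0.04 0.056 Z 0.007 0.021
cap tray X 0.022 0.036 Y 0.007 0.023 Z 0.008 0.021
cap tray X 0.021 0.035 Y -0.038 -0.023 Z 0.01 0.021
dark 19 [array([-0.06 ,  0.025]), array([-0.071, -0.024]), array([0.025, 0.298])]
```

The three caps lie on the tray floor (centres at tray x≈+0.028, tops at z≈0.021) and the stopper is beside them at (300,405). Now to the pot.

```bash
python3 -m inch '[[[-0.011,-0.037,0.002,-0.148,-0.023,-0.204],[-0.007,-0.038,-0.001,-0.148,-0.023,-0.204],[-0.003,-0.038,-0.004,-0.148,-0.023,-0.204],[0.001,-0.038,-0.007,-0.148,-0.023,-0.204],[0.011,-0.037,-0.004,-0.136,-0.026,-0.171]]]'
python3 - <<'E'
from dec import *
P0=(.4325,.1018)
A=[foot2tool(0,0,.135,0,40,at=P0)]
foot();check(A);rows(A,vmax=.04)
E
```

```text
time: 27.7
tool_pos: [0.4302, -0.0053, 0.2423]
tool_rot: [[0.729, 0.38, -0.569], [0.302, -0.925, -0.232], [-0.615, -0.003, -0.789]]
ft_force: [0.4, -0.7, -0.6]
grip_width: 0.0214
foot dec [-0.1982  0.1572  0.1441] world [ 0.4255 -0.0069  0.1441] lean 1.6 side -1.3 head 22.4 F [ 0.4 -0.7 -0.6] q [-0.46  0.08  2.5   1.76  0.65 -0.84] t 27.7
True step 0.02 q5min 0.64 [-0.18  0.13  2.44  1.68  0.64 -0.79] 18.0
[[[.015,-.034,-.008,-.13,-.024,-.158],[.018,-.032,-.01,-.13,-.024,-.158],[.02,-.029,-.012,-.13,-.024,-.158]]]
rows 3
```

```bash
python3 -m inch '[[[0.015,-0.034,-0.008,-0.13,-0.024,-0.158],[0.018,-0.032,-0.01,-0.13,-0.024,-0.158],[0.02,-0.029,-0.012,-0.13,-0.024,-0.158],[0,0,0,0,0,0]]]'
python3 - <<'E'
from dec import *
P0=(.4325,.1018)
A=[foot2tool(0,0,.10,0,40,at=P0)]
foot();check(A);rows(A,vmax=.02)
for n in("side","top"):
    c=arm.capture(n);np.savez(n+"16.npz",**c);a=c["pixels"][:,:,::-1]
    cv2.imwrite(f"pics/{n}16.png",cv2.resize(a[140:300,110:290] if n=="side" else a[200:320,150:300],None,fx=4,fy=4))
    P_,u,v=cloud(c);Z=P_[:,2];k=(Z>.079)&(Z<.086)&(P_[:,0]>.36)&(P_[:,0]<.5)&(P_[:,1]>.03)&(P_[:,1]<.18);q=P_[k]
    from scipy.optimize import least_squares
    r=least_squares(lambda p:np.hypot(q[:,0]-p[0],q[:,1]-p[1])-.056,[.43,.1],loss='soft_l1',f_scale=.002);print(n,"pot",r.x,len(q))
    f=np.array([.4325,.1018]);k=(np.hypot(P_[:,0]-.4325,P_[:,1]-.1018)<.07)&(Z>.1)&(Z<.19);q=P_[k];h=np.radians(40);X=(q[:,0]-.4325)*np.cos(h)+(q[:,1]-.1018)*np.sin(h);Y=-(q[:,0]-.4325)*np.sin(h)+(q[:,1]-.1018)*np.cos(h)
    if len(q): print(n,"brush rel pot: Y",np.percentile(Y,[1,99]).round(4),"X",np.percentile(X,[1,99]).round(4),"z",q[:,2].min().round(4))
E
```

```text
time: 28.2
tool_pos: [0.4354, 0.1139, 0.2286]
tool_rot: [[0.574, 0.655, -0.492], [0.505, -0.756, -0.417], [-0.645, -0.009, -0.764]]
ft_force: [-0.9, -0.8, -1.4]
grip_width: 0.0214
foot dec [-0.2233  0.2702  0.1307] world [0.4282 0.1088 0.1307] lean -0.5 side -0.2 head 40.9 F [-0.9 -0.8 -1.4] q [-0.17  0.14  2.44  1.68  0.64 -0.8 ] t 28.2
True step 0.01 q5min 0.64 [-0.18  0.24  2.46  1.86  0.66 -1.02] 1.0
[[[.009,.004,.012,.003,.003,.018],[.009,.004,.012,.003,.003,.018]]]
rows 2
side pot [0.4319 0.1002] 97
side brush rel pot: Y [-0.0341  0.0464] X [-0.0125  0.009 ] z 0.128
top pot [0.4324 0.1034] 42
top brush rel pot: Y [0.0007 0.0233] X [-0.0097 -0.0079] z 0.1363
```

View pics/side16.png

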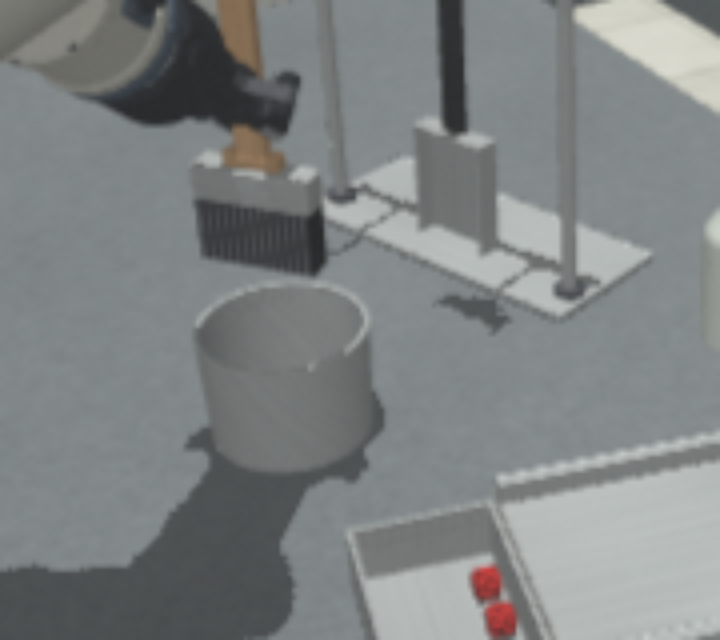

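View pics/top16.png

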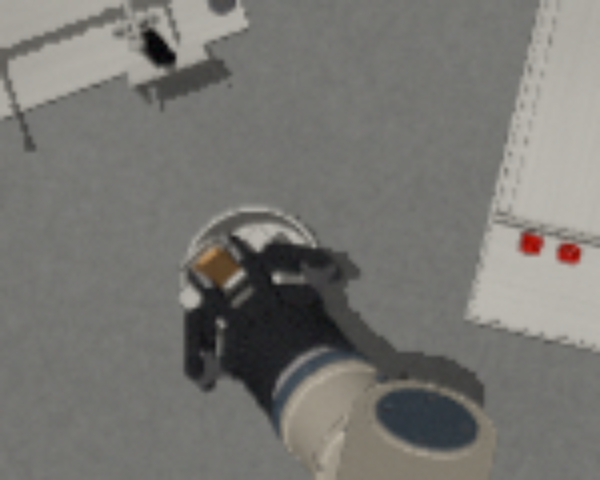

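The brush hangs upright above the pot, about 8 mm left of its axis. I'll correct that while lowering.

```bash
python3 -m inch '[[[0.009,0.004,0.012,0.003,0.003,0.018],[0.008,0.004,0.011,0.003,0.003,0.018],[0,0,0,0,0,0]]]'
python3 - <<'E'
from dec import *
A=[foot2tool(0,0,.04,0,40,at=(.4322,.1018))]
foot();check(A);rows(A,vmax=.016)
E
```

```text
time: 28.68
tool_pos: [0.4379, 0.1029, 0.1985]
tool_rot: [[0.591, 0.635, -0.498], [0.486, -0.773, -0.408], [-0.644, -0.001, -0.765]]
ft_force: [-0.1, -0.5, -1.9]
grip_width: 0.0209
foot dec [-0.2177  0.26    0.1006] world [0.4312 0.0976 0.1006] lean -0.1 side 0.0 head 39.4 F [-0.1 -0.5 -1.9] q [-0.19  0.24  2.47  1.85  0.66 -1.01] t 28.675
True step 0.02 q5min 0.67 [-0.18  0.46  2.48  2.11  0.76 -1.35] 1.0
[[[.01,-.001,.011,-.004,.001,-.004],[.01,-.001,.011,-.004,.001,-.004],[.01,-.001,.011,-.004,.001,-.004],[.01,-.001,.011,-.004,.001,-.004]]]
rows 4
```

```bash
python3 -m inch '[[[0.011,-0.002,0.01,-0.004,0.001,-0.004],[0.01,-0.001,0.011,-0.004,0.001,-0.004],[0.01,-0.001,0.011,-0.004,0.001,-0.004],[0.01,0,0.011,-0.004,0.001,-0.004],[0,0,0,0,0,0]]]'
python3 - <<'E'
from dec import *
A=[foot2tool(0,0,.009,0,40,at=(.4322,.1018))]
foot();check(A);rows(A,vmax=.011)
c=arm.capture("side");cv2.imwrite("pics/s17.png",cv2.resize(c["pixels"][140:300,110:290,::-1],None,fx=4,fy=4))
E
```

```text
time: 29.3
tool_pos: [0.4393, 0.1059, 0.1401]
tool_rot: [[0.592, 0.638, -0.492], [0.49, -0.77, -0.408], [-0.64, 0.0, -0.769]]
ft_force: [0.0, -0.3, -1.5]
grip_width: 0.021
foot dec [-0.2165  0.2635  0.0422] world [0.4332 0.1007 0.0422] lean 0.2 side -0.2 head 39.7 F [ 0.  -0.3 -1.5] q [-0.19  0.46  2.49  2.11  0.76 -1.35] t 29.3
True step 0.01 q5min 0.76 [-0.18  0.58  2.48  2.2   0.82 -1.48] 0.0
[[[.005,0,.006,-.002,-.002,-.002],[.005,0,.006,-.002,-.002,-.002],[.005,0,.006,-.002,-.002,-.002],[.005,0,.006,-.002,-.002,-.002]]]
rows 4
```

View pics/s17.png

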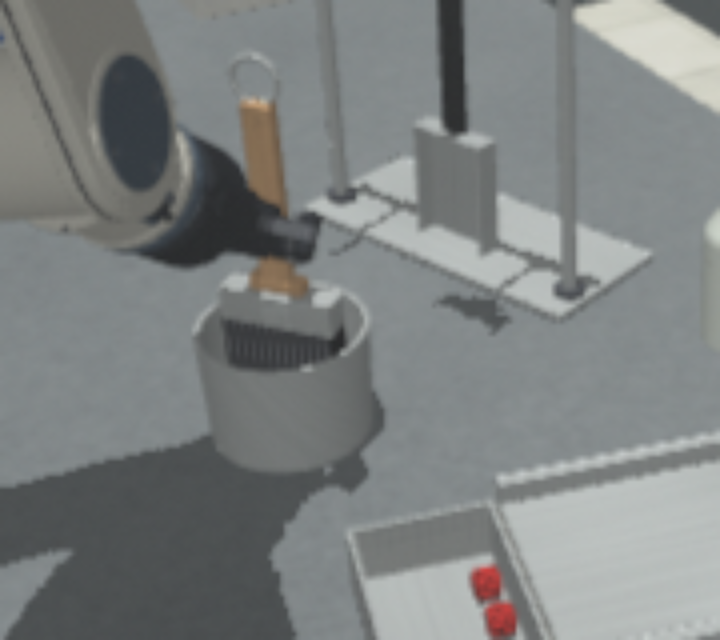

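The bristles are inside the pot, clear of the rim. Lowering to the floor.

```bash
python3 -m inch '[[[0.005,0,0.006,-0.002,-0.002,-0.002],[0.005,0,0.006,-0.002,-0.002,-0.002],[0.005,0,0.006,-0.002,-0.002,-0.002],[0.005,0,0.006,-0.002,-0.002,-0.002],[0,0,0,0,0,0]]]'
python3 - <<'E'
from dec import *
foot()
rows([foot2tool(0,0,.006,0,40,at=(.4322,.1018))])
E
```

```text
time: 29.98
tool_pos: [0.4405, 0.1055, 0.1089]
tool_rot: [[0.59, 0.642, -0.489], [0.491, -0.767, -0.413], [-0.641, 0.003, -0.768]]
ft_force: [0.4, -0.1, -1.9]
grip_width: 0.0214
foot dec [-0.2151  0.2631  0.011 ] world [0.4344 0.1    0.011 ] lean 0.3 side -0.0 head 40.0 F [ 0.4 -0.1 -1.9] q [-0.19  0.57  2.48  2.2   0.82 -1.48] t 29.975
[[[.003,-.003,.004,.004,-.006,-.006]]]
rows 1
```

```bash
python3 -m inch '[[[0.0015,-0.001,0.002,0,0,0],[0.0015,-0.001,0.002,0,0,0],[0,0,0,0,0,0]]]'
python3 -m inch '[[[0.0005,0,0.001,0,0,0],[0,0,0,0,0,0]]]'
```

```text
time: 30.35
tool_pos: [0.4397, 0.107, 0.1043]
tool_rot: [[0.592, 0.642, -0.488], [0.492, -0.767, -0.412], [-0.639, 0.004, -0.77]]
ft_force: [0.1, 0.1, -1.4]
grip_width: 0.0213
time: 30.6
tool_pos: [0.4399, 0.1071, 0.1044]
tool_rot: [[0.594, 0.642, -0.485], [0.493, -0.767, -0.411], [-0.636, 0.005, -0.772]]
ft_force: [-0.4, -1.0, 0.2]
grip_width: 0.0211
```

```bash
python3 -m inch '[[[0,0,0,0,0,0],[0,0,0,0,0,0],[0,0,0,0,0,0],[0,0,0,0,0,0]]]' 0.35
python3 -m inch '[[[0,0,0,0,0,0],[0,0,0,0,0,0]]]' 0.55
python3 - <<'E'
from dec import *
c=arm.capture("side");cv2.imwrite("pics/s18.png",cv2.resize(c["pixels"][140:300,110:290,::-1],None,fx=4,fy=4))
c=arm.capture("wrist");cv2.imwrite("pics/w18.png",c["pixels"][:,:,::-1])
R=TR(40,40);s=arm.sense();t=np.array(s["tool_pos"])
A=[(t-.1*R[:,0],R),(t-.1*R[:,0]+[0,0,.08],R)]
check(A);rows(A,vmax=.03)
E
```

```text
time: 31.1
tool_pos: [0.44, 0.1072, 0.1044]
tool_rot: [[0.594, 0.642, -0.485], [0.493, -0.767, -0.411], [-0.636, 0.005, -0.772]]
ft_force: [-1.1, -0.2, 0.7]
grip_width: 0.03
time: 31.35
tool_pos: [0.44, 0.1072, 0.1044]
tool_rot: [[0.594, 0.642, -0.485], [0.493, -0.767, -0.411], [-0.636, 0.005, -0.772]]
ft_force: [-1.3, -0.5, 0.2]
grip_width: 0.0472
True step 0.03 q5min 0.79 [-0.44  0.33  2.56  1.78  0.79 -1.25] 1.0
True step 0.03 q5min 0.77 [-0.44  0.01  2.51  1.4   0.78 -0.72] 0.0
[[[-.025,0,0,.002,-.004,-.002],[-.025,0,0,.002,-.004,-.002],[-.025,0,0,.002,-.004,-.002],[-.025,0,0,.002,-.004,-.002],[-.017,0,-.02,0,0,0],[-.017,0,-.02,0,0,0],[-.017,0,-.02,0,0,0]]]
rows 7
```

View pics/s18.png

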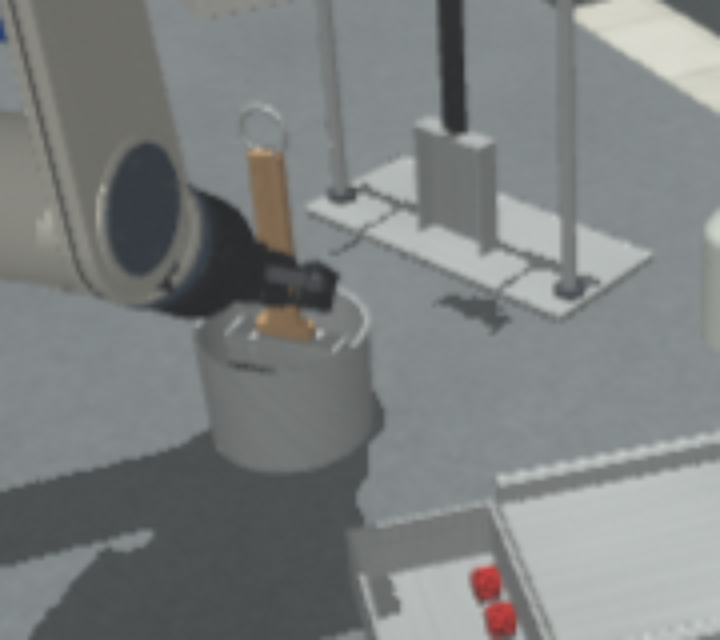

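View pics/w18.png

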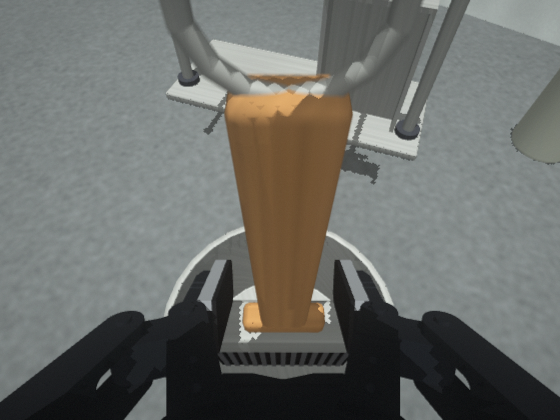

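The brush stands upright in the pot with a free gap to both fingers (220 and 345 versus handle edges 245 and 325). Retreating along the tool axis.

```bash
python3 -m inch '[[[-0.02,0,0,0,0,0],[-0.02,0,0,0,0,0],[-0.025,0,0,0,0,0],[-0.03,0,0,0,0,0],[-0.02,0,-0.02,0,0,0],[-0.02,0,-0.02,0,0,0],[-0.02,0,-0.02,0,0,0],[0,0,0,0,0,0],[0,0,0,0,0,0]]]'
python3 - <<'E'
from dec import *
s=arm.sense();print(s["ft_force"],s["qpos"].round(2))
for n in("side","top"):
    c=arm.capture(n);cv2.imwrite(f"pics/{n}19.png",c["pixels"][:,:,::-1])
    P_,u,v=cloud(c);px=c["pixels"][v,u].astype(int)
    X=(P_-O)@dx+.163;Y=(P_-O)@dy;Z=P_[:,2]
    k=(np.abs(X)<.06)&(np.abs(Y)<.1)&(px[:,0]>80)&(px[:,0]>2*px[:,1])&(Z<.1)
    im=np.zeros((420,560),np.uint8);im[v[k],u[k]]=1;m,lab=cv2.connectedComponents(im)
    for i in range(1,m):
        z=lab[v,u]==i
        if z.sum()>4:print(n,"cap tray X",X[z].mean().round(3),"Y",Y[z].mean().round(3),"Z",Z[z].max().round(3))
    k=(np.abs(X)<.05)&(np.abs(Y)<.09)&(px.max(1)<55)&(Z<.05);print(n,"dark",k.sum(),[np.median(a[k]).round(3) for a in(X,Y,Z)] if k.any() else 0)
    k=(Z>.1)&(Z<.27)&(px[:,0]>px[:,2]*1.4)&(np.hypot(P_[:,0]-.4325,P_[:,1]-.1018)<.15)
    q=P_[k]
    if len(q): print(n,"handle low",q[q[:,2]<.13].mean(0),"high",q[q[:,2]>.17].mean(0),q[:,2].max())
    for l in("scoop_center","rack_center","bottle_center","pot"):
        for r in arm.masks_of(n,l)[:1]: 
            Q,_,_=cloud(c,r["pixels"]);print(n,l,round(r["confidence"],2),np.median(Q,0))
E
```

```text
time: 32.58
tool_pos: [0.3742, 0.054, 0.2519]
tool_rot: [[0.593, 0.642, -0.487], [0.491, -0.767, -0.413], [-0.638, 0.005, -0.77]]
ft_force: [-1.2, -0.5, 0.6]
grip_width: 0.0468
[-1.1589 -0.4636  0.583 ] [-0.48 -0.01  2.52  1.38  0.81 -0.72]
side cap tray X 0.029 Y 0.046 Z 0.022
side cap tray X 0.029 Y 0.013 Z 0.022
side cap tray X 0.029 Y -0.033 Z 0.021
side dark 0 0
side handle low [0.4332 0.0958 0.1151] high [0.4339 0.0964 0.1919] 0.2114319126879498
side scoop_center 0.96 [0.5974 0.1616 0.1342]
side rack_center 0.94 [ 0.5539 -0.5369  0.0579]
side bottle_center 0.94 [0.7459 0.0124 0.0693]
side pot 0.57 [0.419  0.0602 0.0516]
top cap tray X 0.03 Y 0.052 Z 0.025
top cap tray X 0.03 Y 0.019 Z 0.03
top cap tray X 0.029 Y -0.027 Z 0.024
top dark 20 [np.float64(0.024), np.float64(-0.054), np.float64(0.019)]
top handle low [0.4327 0.0985 0.1135] high [0.4319 0.0993 0.201 ] 0.2180479699771838
top scoop_center 0.78 [0.5969 0.1624 0.1591]
top rack_center 0.63 [ 0.5718 -0.5129  0.0611]
top bottle_center 0.83 [0.7472 0.0265 0.0995]
top pot 0.8 [0.4351 0.1049 0.0109]
```

View pics/side19.png

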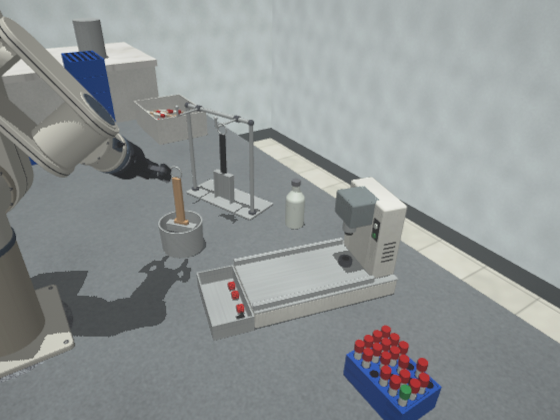

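View pics/top19.png

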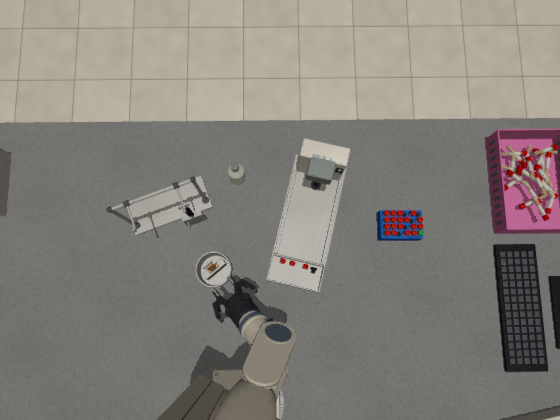

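Top view: the three caps and the stopper are in the tray at (283–313, 261–270), the brush is upright in the pot at (212,268), and the gripper is clear. The bystanders have not moved. Handing in.

```bash
python3 -c "
from rig import arm
print(arm.finish_job())"
```

```text
the job is handed in; nothing more can be done
None
```

I took the brush off its hook and swept all four pieces into the catch tray in two passes. I then lowered the brush into the pot, let it go and backed the gripper clear. The job was handed in at about 33 s of the 67 s allowed; no verdict is reported.

- **Unhooking:** I raised the brush, tilted it to about 51° and backed its eye over the tip. The wrist force never read more than about 2 N at the end of a move. Contact on the hook itself was not measured.
- **Pieces:** Depth from both cameras puts the three caps on the tray floor, about 29 mm behind the tray centre and well inside its walls. The stopper is beside them. The two cameras differ by about 6 mm sideways on the caps. The stopper was measured from the top view only; the side camera gave no reading of it in the final check.
- **Brush and pot:** The brush stands upright within a few millimetres of the pot's axis. I last measured the pot's rim just before lowering the brush, and it had not moved. In the final pictures it stands where it was, but partly hidden, so I did not measure it again.
- **Bystanders:** The scoop, rack and bottle read within about 2 mm of their starting positions.

On the first approach joint 4 reached its range limit, in free space and touching nothing. I backed away and regripped with the wrist turned over before going near the hook.

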